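# Open the cold plate's flush hatch and take off its filler cap

## Task

The buffet's cold plate needs topping up: first flip up the copper ring pull that lies in the flush hatch, then lift the hatch by it until it rests fully open, past upright. Unscrew the orange filler cap underneath (anticlockwise, regripping as needed, until its blue mark points to the blue mark at the front of the well), lift it off and set it down gently, right way up, in the black tray. Leave the hatch open and everything else on the counter where it is.

Things in the scene. Friction and masses are not known exactly. Their poses are not given: they have to be found in the camera images.
- hinge (a point): Middle of the hatch's hinge line, at deck level, on the fixed steel cold plate (a box 300 x 290 mm, 110 mm high; its deck is its top). x axis: level, from the hatch's free edge to the hinge (away from the robot, yaw varies); y along the hinge; z up. The well below the hatch is 166 x 166 mm, centred 83 mm before the hinge (-x), its floor 98 mm below deck level. The deck beside the well carries tongs and a dish, at about y = +113 and -114 mm.
- hatch (a joint): Angle of the aluminium hatch (160 x 160 mm, 0.6 kg), rad: 0 shut and flush with the deck, 1.57 upright, 1.85 fully open against its stop. Its free edge is 163 mm from the hinge. It falls shut before upright and falls open, lightly damped, beyond upright. A pan under it (from 56 to 150 mm from the hinge, 22 mm deep) forms the ring's recess.
- ring (a joint): Angle of the copper ring pull in the hatch, rad: 0 lying flat in its recess, 1.57 square to the hatch, 1.75 at its stop. It swings freely and falls back flat. Its pivot is 140 mm from the hatch's hinge line, near the free edge, 5 mm below the hatch's top face; the bar lies on the hinge's side of the pivot, so it swings up and towards the free edge.
- ring_bar (a point): Middle of the ring pull's grip bar, a round bar of 9 mm diameter along the hinge's y, 50 mm from the ring's pivot, with about 50 mm clear between the ring's side arms. Flat, its middle is 5 mm below deck level in a recess 20 mm deep; the recess is open 41 mm from the bar's middle towards the pivot and 32 mm towards the hinge, and 84 mm wide along y. A fingertip fits on either side of the bar.
- neck (a point): Centre of the top of the filler neck in the middle of the well, 42 mm below deck level, 83 mm from the hinge. The seated cap's top is 10 mm above it and its lower rim 24 mm below it. Neck axis vertical; axes parallel to those of hinge.
- cap_center (a point): Centre (half-way up) of the orange screw cap, 60 mm in diameter with 16 flats, 34 mm high, 80 g, hollow underneath. z up; x axis along the blue mark on its top. Lugs hold it on the neck (about 2 mm of play). Turned anticlockwise seen from above (1.6 to 2.7 rad from its start) until its x axis points along -x of neck, within 0.07 rad, it comes straight up and is free after 24 mm; a stop keeps it from turning over 0.07 rad further. It turns easily and stays where it is left.
- tray_in (a point): Centre of the inner floor of the black tray, fixed on the counter to the left or right of the cold plate: 140 x 140 mm outside, walls 5 mm, rim 11 mm above this floor. z up.
- tongs: Loose steel tongs, 185 x 30 mm, 10 mm high, lying on the deck beside the hatch; origin under the middle. Leave alone.
- dip_dish: Loose small white dish, 50 mm wide, 30 mm high, on the deck on the hatch's other side; origin under the middle. Leave alone.
- plates: Loose stack of white plates, 140 mm wide, 54 mm high, on the side of the cold plate away from the tray; origin under the middle. Leave alone.
- carafe: Loose milk carafe, 104 mm wide, 214 mm high, handle to its +y; origin under the middle. Leave alone.
- bottle: Loose green bottle, 74 mm wide, 290 mm high; origin under the middle. Leave alone.
- glass_l: Loose stemmed glass standing on its rim, 76 mm wide, 165 mm high, behind the cold plate; origin under the middle. Leave alone.
- glass_r: A second glass like glass_l. Leave alone.
- bowl: Loose clear bowl, 100 mm wide, 50 mm high, behind the cold plate between the glasses; origin under the middle. Leave alone.
Mind the look-alikes: they are no part of the job. There is more than one size of the part that bears tray_in; the job needs the smaller.

How it is judged:
By the outcome, as a careful person would: the job done as asked, in the order asked, and still so for the second after the job is handed in, with the robot touching nothing.
It also fails if it takes over 67 s, if anything falls off the work surface, if the arm or the gripper's body presses on something with over 40 N, if the wrist force passes 120 N, or if a joint passes its speed limit or range.

## Robot

A 6-joint arm with a two-finger parallel gripper is mounted at the origin on the work surface. World frame = base frame: x ahead of the robot, y to its left, z up, the work surface at z = 0. Lengths are in m, angles in degrees, forces in N, time in s.
With the tool pointing down it reaches from about 0.225 to 0.725 m from the base axis. Payload 3.1 kg.
Tool frame: the origin (TCP) lies at the very end of the fingers, on their centre line; the grasp point (between the pads) lies 19 mm behind it; y points along the fingers, x is the direction in which the jaws open and shut, and the axes are right-handed (so a half turn about y gives the same grasp; the last joint's range is limited). The gripper opens to 85 mm and grips with 20 to 120 N. Pads are 22 mm wide; open, the fingers measure 114 mm over their backs; the gripper's body (76 mm by 85 mm) begins 54 mm behind the grasp point. The pads swing forward as they close: fully open they stand 13 mm farther back than shut.
Start: joints at [-71.551, 2.75, 5.684, 92.934, 0, 82.678], TCP at [0.228, -0.473, 0.2] pointing down, gripper open.
Joint ranges: [-166.93, 166.93], [-56.73, 111.36], [-69.38, 81.34], [-121.58, 131.49], [-85.45, 84.26], [-180, 180]. Speed limits (degrees/s): [159.86, 159.86, 180, 180, 180, 180].

## Interface

Orientations are given as a 3x3 rotation matrix whose columns are the frame's x, y, z axes.
In Python, from rig import * gives the robot as it stands. The module is installed in compiled form; this text tells all that it offers.
- The arm moves only by the tool move_arm, never from a script. Its argument "targets" is a list of rows, each a list of 7 numbers: the turn, a rotation vector about the tool's x, y, z in degrees, then the shift along the tool's x, y, z in mm, then the opening in per cent of the stroke, from 0 (shut) to 100 (fully open). In form: [[wx, wy, wz, x, y, z, claw], ...]. A call has 1 to 8 rows; each row is the pose to reach, as a shift and turn from the pose commanded when the call began, along the tool's axes at that moment; what a row does not reach only later rows make up. A row lasts 1/12 s, in which the tool goes at most 41.7 mm and 7.16 degrees, less where a joint would pass 70% of its speed; a pose out of reach is approached as far as the arm can. A call with a gripper value outside its range is refused whole. The fingers move at their own pace and stop on an object; "squeeze" is the grip in N (left out, the last holds). Time passes only in rows, so rows that repeat a pose let the fingers close. It gives the time, the measured TCP pose, the force and the opening at its end, in the units of the state.
- sense(): the state, without advancing time (a new reading comes with each control period).
- grab_frame(name): name is "scene" or "top" or "wrist"; returns a dict with "frame" (480x640x3 uint8, red, green, blue), "z_map" (480x640 float32, m along the optical axis (not along the pixel's ray), 0 where there is no reading), "vfov" (degrees; the focal length in pixels is half the picture's height over the tangent of half this angle, whatever the lens; pixels are square), "cx", "cy" (the principal point, pixels), "k1" (the pictures are not rectified: a ray, as slopes to the right and down, at radius r is drawn at 1 + k1 r^2 times it, then the intrinsics apply), "rvec" (rotation vector, rad) and "tvec" (3), from world to camera coordinates, as OpenCV has them; the wrist camera has in their place "T_tool_cam" (4x4, takes a point from camera to tool coordinates, whose origin is the TCP and whose axes are the tool frame's). Camera axes: x right, y down, z forward; pixel columns grow to the right and rows downward; lengths in m; the calibration is good to about 2 mm. A picture is of the moment at which its call begins: read the wrist's pose just before it.
- close_job(): hands the job in, once; it reports no verdict.
Trained networks look in a picture, given as the dict that the camera call returned (one of the last four; its "shot" number tells which), for a name from the list of things; names that differ only in an ending like _2 or _b are one class to them, and where a whole thing is asked for, a point or a joint stands for the part that bears it (a point fixed in the world has none). Each returns a list of dicts, best first, with "p" (0 to 1); they miss things now and then, are a little off and sometimes report something else, mostly with a low value. They report only what shows in the picture. A call takes as long as a camera call. They do not tell look-alikes from the thing itself.
- regions_of(picture, target): "pixels" (480x640 bool, what is visible of it) and "pixel" ([column, row] in pixels, amid what is visible of it).
The state is a dict: "t": time; "joint_positions": joint angles; "dq": joint speeds; "tau": joint torques, N m; "position": TCP position; "tool_rot": TCP orientation; "wrist_force": force on the tool from outside, world axes, zero at the start; "torque": the same for the moment, N m; "finger_gap": finger opening in m.
Only numpy, scipy, OpenCV 4.12 (cv2) and the standard library are available. Lean on these libraries where they do the work, as an engineer would, in place of code of your own. Each camera call takes 0.05 s, during which the arm holds its last target.

## Working session

There is one attempt and no reset: what is moved stays moved. The work goes in short steps, Python scripts to look and compute and a tool call to move; the robot and the scene stay as the last step left them, time stands still between calls to the robot, and variables do not carry over. Pictures are saved under pics/ and viewed, and the job is handed in when it is done.

Besides the shell and the picture viewer there is one more tool, called after "Request:" in YAML: its name, and indented under it one key for each argument. move_arm: Moves the arm, as the interface text tells. Its arguments: {"type":"object","properties":{"targets":{"type":"array"},"squeeze":{"type":"number"}},"required":["targets"]}

```bash
mkdir -p pics; ls
python3 - <<'E'
from rig import *
import cv2,numpy as np
print(sense())
for n in ("scene","top","wrist"):
    g=grab_frame(n); cv2.imwrite(f"pics/a_{n}.png",g["frame"][:,:,::-1])
    print(n,{k:v for k,v in g.items() if k not in("frame","z_map")})
E
```

```text
pics
{'t': 0.0, 'joint_positions': array([-7.15528298e+01,  2.79463898e+00,  5.59019011e+00,  9.29327729e+01,
        1.64826900e-03,  8.26780717e+01]), 'dq': array([ 0.09070659,  0.07346821, -0.01580467, -0.0127951 , -0.01743626,
        0.00334384]), 'tau': array([ 3.25780402e-04, -3.38784635e+01,  3.20012784e+01,  2.02724535e-02,
       -1.19907286e-04, -8.05834866e-07]), 'position': array([ 0.22802362, -0.47213217,  0.19848894]), 'tool_rot': array([[ 4.34744568e-01, -7.30550662e-04,  9.00553511e-01],
       [-9.00550685e-01,  2.28100804e-03,  4.34745054e-01],
       [-2.37177309e-03, -9.99997132e-01,  3.33757956e-04]]), 'wrist_force': array([-0.0796407 ,  0.74165389, -0.15264453]), 'torque': array([ 0.0231117 , -0.0152387 ,  0.02899898]), 'finger_gap': 0.0854340836722789}
scene {'vfov': 52.46867871734917, 'cx': 314.1662823836462, 'cy': 239.5646828080272, 'k1': -0.10790226063886671, 'rvec': array([ 1.66232427,  1.89574021, -0.78773307]), 'tvec': array([ 0.06994205, -0.27302068,  1.65688459]), 'shot': 1}
top {'vfov': 53.53560610491254, 'cx': 323.50046797969037, 'cy': 240.42337231944816, 'k1': -0.0673895979629129, 'rvec': array([ 2.16150933, -2.17260873,  0.08446746]), 'tvec': array([0.00808729, 0.47482561, 1.12833575]), 'shot': 2}
wrist {'vfov': 62.312752201062665, 'cx': 324.2444201020283, 'cy': 239.08890264157444, 'k1': 0.01868034529267445, 'T_tool_cam': array([[ 9.99999721e-01,  5.64195923e-04, -4.89163847e-04,
         2.96421089e-05],
       [ 6.35036387e-04, -2.97919359e-01,  9.54590830e-01,
        -1.74059808e-01],
       [ 3.92844874e-04, -9.54590874e-01, -2.97919634e-01,
         7.62809509e-02],
       [ 0.00000000e+00,  0.00000000e+00,  0.00000000e+00,
         1.00000000e+00]]), 'shot': 3}
```

View pics/a_scene.png

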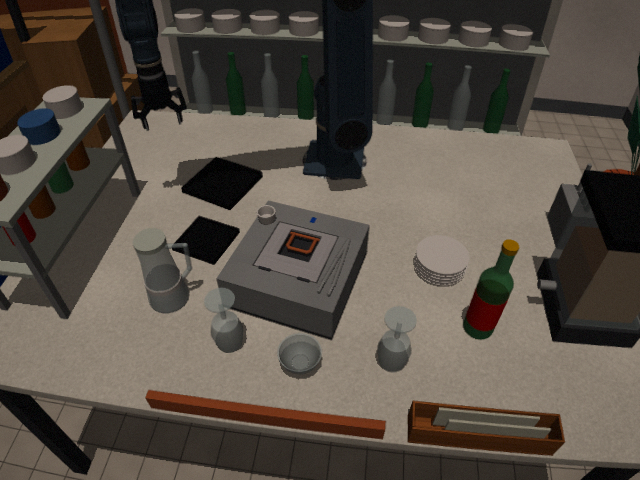

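View pics/a_top.png

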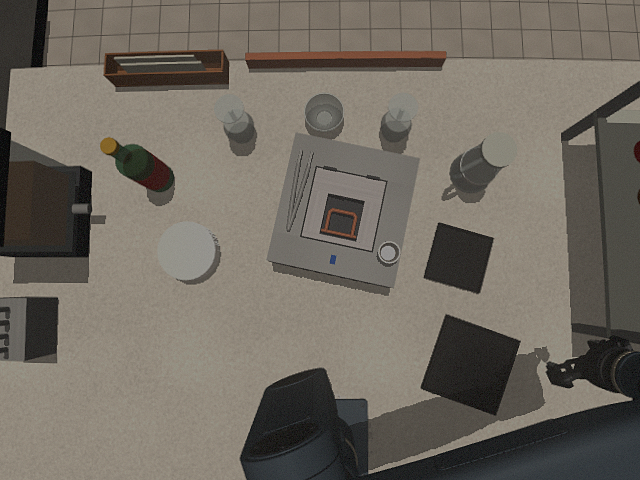

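View pics/a_wrist.png

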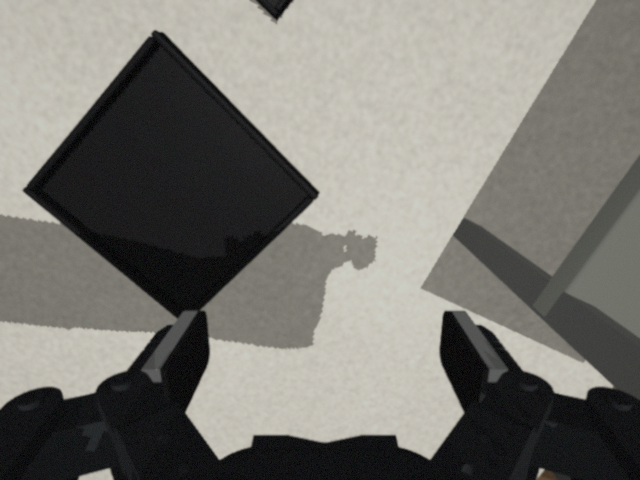

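```bash
cat > h.py <<'E'
from rig import *
import cv2,numpy as np
from scipy.spatial.transform import Rotation as R
def intr(g):
    f=240/np.tan(np.radians(g["vfov"])/2); return np.array([[f,0,g["cx"]],[0,f,g["cy"]],[0,0,1.]]),np.array([g["k1"],0,0,0,0.])
def pose(g,s=None):  # cam->world
    if "rvec" in g:
        Rm=R.from_rotvec(g["rvec"]).as_matrix(); return Rm.T,-Rm.T@g["tvec"]
    T=g["T_tool_cam"]; return s["tool_rot"]@T[:3,:3], s["tool_rot"]@T[:3,3]+s["position"]
def rays(g,uv):
    K,D=intr(g); return cv2.undistortPoints(np.asarray(uv,float).reshape(-1,1,2),K,D)[:,0]
def onplane(g,uv,z,s=None):
    A,c=pose(g,s); n=rays(g,uv); d=np.c_[n,np.ones(len(n))]@A.T
    return c+d*((z-c[2])/d[:,2])[:,None]
def withdepth(g,uv,s=None):
    A,c=pose(g,s); n=rays(g,uv); uvi=np.round(np.asarray(uv)).astype(int).reshape(-1,2)
    z=g["z_map"][uvi[:,1],uvi[:,0]]; return (np.c_[n,np.ones(len(n))]*z[:,None])@A.T+c
def project(g,P,s=None):
    A,c=pose(g,s); K,D=intr(g); q=(np.asarray(P,float).reshape(-1,3)-c)@A
    return cv2.projectPoints(q.reshape(-1,1,3),np.zeros(3),np.zeros(3),K,D)[0][:,0]
def cloud(g,s=None):
    v,u=np.mgrid[:480,:640]; return withdepth(g,np.c_[u.ravel(),v.ravel()],s).reshape(480,640,3)
def save(g,n,crop=None,k=1):
    f=g["frame"][:,:,::-1]
    if crop: x0,y0,x1,y1=crop; f=f[y0:y1,x0:x1]
    cv2.imwrite(f"pics/{n}.png",cv2.resize(f,None,fx=k,fy=k,interpolation=cv2.INTER_CUBIC))
E
python3 - <<'E'
from h import *
g=grab_frame("top"); P=cloud(g)
for t in ["hatch","ring","ring_bar","tray_in","cap_center","hinge","tongs","dip_dish","carafe"]:
    for d in regions_of(g,t)[:4]:
        m=d["pixels"]; 
        print(t,round(d["p"],2),np.round(d["pixel"]),m.sum(),np.round(np.median(P[m],0),4), cv2.minAreaRect(np.argwhere(m)[:,::-1].astype(np.float32)))
z=P[...,2]; 
deck=(abs(z-.11)<.006)&(P[...,0]>.2)
n,l,st,c=cv2.connectedComponentsWithStats(deck.astype(np.uint8)); i=1+st[1:,4].argmax(); m=l==i
print("deck z",np.median(z[m]),cv2.minAreaRect(P[m][:,:2].astype(np.float32)*1000))
save(g,"top_crop",(260,120,500,300),3.3)
E
```

```text
hatch 0.55 [342. 209.] 5260 [ 0.5405 -0.0423  0.1088] ((344.0902099609375, 207.07162475585938), (73.13372039794922, 75.39983367919922), 11.888657569885254)
hatch 0.15 [345. 206.] 16151 [ 0.5362 -0.0425  0.1095] ((344.0998840332031, 209.65606689453125), (130.31198120117188, 134.17129516601562), 12.380758285522461)
ring_bar 0.85 [340. 210.] 332 [ 0.5106 -0.0328  0.1083] ((340.02398681640625, 221.86801147460938), (32.91492462158203, 25.49117660522461), 10.30484676361084)
tray_in 0.58 [458. 260.] 3435 [ 0.4314 -0.3254  0.0052] ((458.7353515625, 258.0588684082031), (59.17869186401367, 59.90629577636719), 14.03624439239502)
hinge 0.7 [344. 207.] 16089 [ 0.5346 -0.0429  0.1094] ((343.5225524902344, 209.76791381835938), (131.12567138671875, 134.0613250732422), 11.888657569885254)
tongs 0.75 [297. 190.] 633 [0.5708 0.0662 0.1186] ((296.6349182128906, 190.3693084716797), (13.784951210021973, 81.55023193359375), 14.931416511535645)
dip_dish 0.72 [388. 251.] 424 [ 0.4396 -0.1396  0.119 ] ((389.0, 252.0), (22.0, 22.0), 90.0)
dip_dish 0.52 [482. 163.] 2447 [ 0.6257 -0.3414  0.1775] ((484.4851379394531, 162.68865966796875), (39.68928527832031, 74.38416290283203), 55.840309143066406)
carafe 0.7 [481. 163.] 2476 [ 0.6258 -0.3413  0.1766] ((482.50006103515625, 160.50001525878906), (41.01219177246094, 73.53910064697266), 45.0)
deck z 0.10969739329191586 ((539.609375, -40.9652099609375), (291.40765380859375, 301.5182189941406), 77.43872833251953)
```

View pics/top_crop.png

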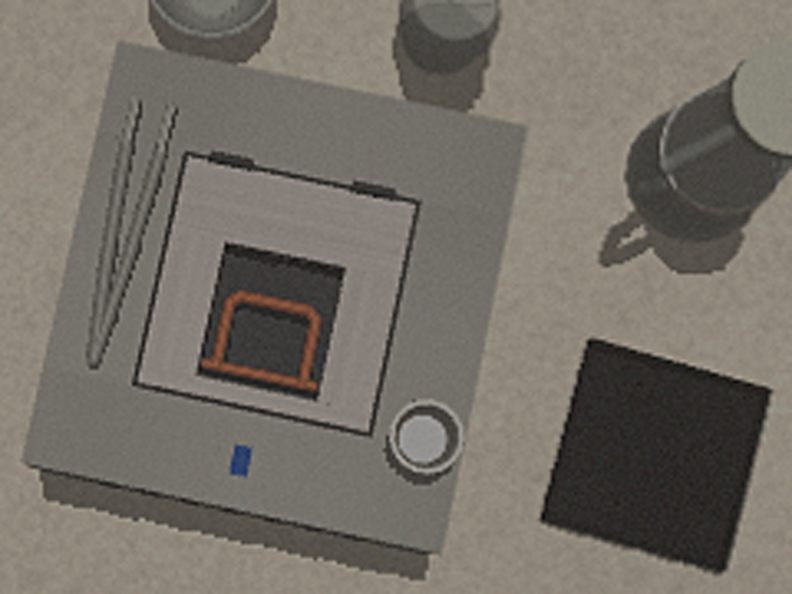

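Run:
```python
from h import *
g=grab_frame("top"); P=cloud(g)
c=np.array([(185,153),(418,202),(370,435),(135,383)])/3.3+[260,120]
W=onplane(g,c,.11); print(np.round(W,4)); print("ctr",W.mean(0), np.linalg.norm(np.diff(W,axis=0,append=W[:1]),axis=1))
d1=W[0]-W[3]; d2=W[1]-W[2]; print(np.degrees([np.arctan2(d[1],d[0]) for d in (d1,d2,W[0]-W[1],W[3]-W[2])]))
r=np.array([(237,298),(318,312),(208,366),(315,388)])/3.3+[260,120]
print(np.round(onplane(g,r,.105),4))
print("blue",onplane(g,np.array([[240,460]])/3.3+[260,120],.11))
d=regions_of(g,"tray_in")
for m in [d[0]["pixels"]]:
    uv=np.argwhere(m)[:,::-1]; Q=onplane(g,uv,.008); print(cv2.minAreaRect(Q[:,:2].astype(np.float32)*1000))
# black threshold both trays
v=g["frame"].max(2)<45; n,l,st,cc=cv2.connectedComponentsWithStats(v.astype(np.uint8))
for i in range(1,n):
    if st[i,4]>1500:
        Q=onplane(g,np.argwhere(l==i)[:,::-1],.012); print(cc[i],st[i,4],cv2.minAreaRect(Q[:,:2].astype(np.float32)*1000), np.median(P[l==i],0))
s=grab_frame("scene"); W=onplane(s,[[0,0]],.11)
save(s,"scene_crop",(170,150,410,330),3.3)
```

```text
[[ 0.6356  0.0205  0.11  ]
 [ 0.6002 -0.1389  0.11  ]
 [ 0.4406 -0.1037  0.11  ]
 [ 0.4768  0.0549  0.11  ]]
ctr [ 0.5382845  -0.04180764  0.11      ] [0.16330296 0.1634189  0.16265138 0.16245208]
[-12.20337209 -12.4346677   77.48677172  77.14541573]
[[ 0.5353 -0.0146  0.105 ]
 [ 0.5253 -0.0698  0.105 ]
 [ 0.4886  0.0054  0.105 ]
 [ 0.4732 -0.0672  0.105 ]]
blue [[ 0.42421373 -0.01594322  0.11      ]]
((174.30233764648438, -345.63714599609375), (195.07583618164062, 192.16616821289062), 69.786865234375)
[ 68.63887519 224.54612728] 2027 ((555.22900390625, 709.4769897460938), (238.77915954589844, 229.4350128173828), 89.85205841064453) [0.49787168 0.60179369 0.05703137]
[459.80874605 257.84562698] 1898 ((432.78094482421875, -322.47918701171875), (140.55560302734375, 140.2036895751953), 73.67366027832031) [ 0.43066053 -0.32962756  0.00541862]
[ 40.8161435  326.51825753] 1561 ((259.865234375, 709.5113525390625), (151.17881774902344, 82.48176574707031), 0.3744048774242401) [0.27078786 0.67414349 0.07057015]
[471.59357278 365.86200378] 5819 ((175.2229766845703, -345.69000244140625), (192.40882873535156, 188.3077850341797), 69.61809539794922) [ 0.17092291 -0.34989339  0.0072339 ]
[594.06686047 362.50872093] 2408 ((184.72598266601562, -648.3284912109375), (226.8778076171875, 151.59083557128906), 83.00887298583984) [ 0.23229021 -0.44256414  0.36885074]
[408.52427393 429.23377555] 13945 ((44.45054626464844, -280.8113098144531), (274.7494201660156, 983.6387329101562), 2.767146348953247) [ 0.19109093 -0.05695847  0.61023475]
```

View pics/scene_crop.png

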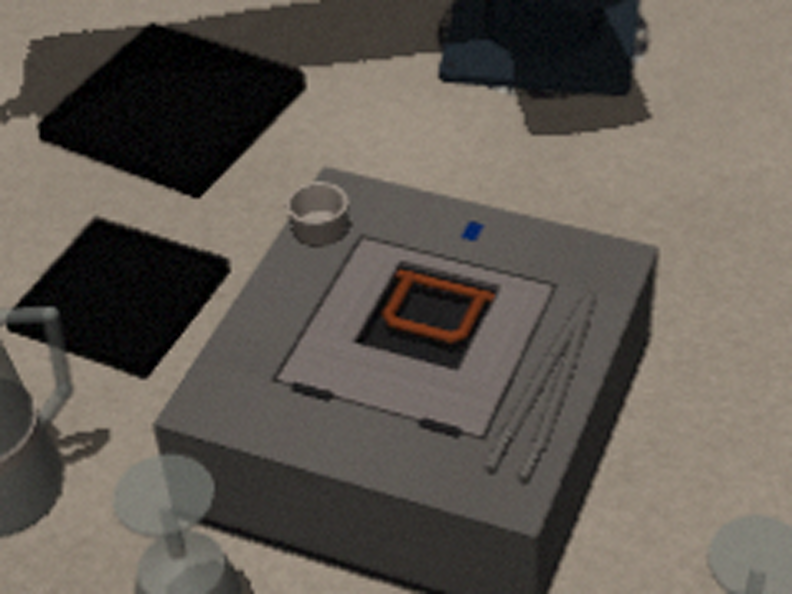

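```bash
cat > plan.py <<'E'
from h import *
import json,os
YAW=-12.4; H=np.array([.6194,-.0596,.110])
if os.path.exists("hinge.json"): 
    _=json.load(open("hinge.json")); YAW=_["yaw"]; H=np.array(_["H"])
def EX(): return np.array([np.cos(np.radians(YAW)),np.sin(np.radians(YAW)),0])
def EY(): return np.array([-np.sin(np.radians(YAW)),np.cos(np.radians(YAW)),0])
def hp(x,y,z): return H+EX()*x/1e3+EY()*y/1e3+np.array([0,0,z/1e3])
def down(yaw,tilt=0,about=None):
    x=np.array([np.cos(np.radians(yaw)),np.sin(np.radians(yaw)),0]); y=np.array([0,0,-1.]); M=np.c_[x,y,np.cross(x,y)]
    if tilt: M=R.from_rotvec(np.radians(tilt)*about).as_matrix()@M   # world tilt
    return M
def load():
    if not os.path.exists("cmd.json"): return np.array([.228,-.473,.2]),down(-64.229)
    d=json.load(open("cmd.json")); return np.array(d["p"]),np.array(d["R"])
def commit(row):
    p,M=load(); M2=M@R.from_rotvec(np.radians(row[:3])).as_matrix(); p2=p+M@np.array(row[3:6])/1e3
    json.dump(dict(p=p2.tolist(),R=M2.tolist()),open("cmd.json","w"))
    s=sense(); print("cmd",np.round(p2,4),"meas",np.round(s["position"],4),"rot err deg",np.round(np.degrees(R.from_matrix(M2.T@s["tool_rot"]).as_rotvec()),2),"q",np.round(s["joint_positions"],1),"F",np.round(s["wrist_force"],1),"gap",round(s["finger_gap"],4),"t",round(s["t"],2))
def rows(tg):
    p,M=load()
    for q,N,c in tg:
        w=np.degrees(R.from_matrix(M.T@N).as_rotvec()); d=M.T@(np.asarray(q)-p)*1e3
        print([float(v) for v in np.round(np.r_[w,d],1)]+[c])
E
python3 - <<'E'
from plan import *
print(hp(-90,0,-5))
rows([(hp(-100,0,140),down(YAW),100)])
E
```

```text
[ 0.53149949 -0.04027382  0.105     ]
[0.0, -51.8, 0.0, -263.9, -50.0, 453.6, 100]
```

Request:
move_arm:
  targets:
    - [0, -51.8, 0, -263.9, -50, 453.6, 100]
    - [0, -51.8, 0, -263.9, -50, 453.6, 100]
    - [0, -51.8, 0, -263.9, -50, 453.6, 100]
    - [0, -51.8, 0, -263.9, -50, 453.6, 100]
    - [0, -51.8, 0, -263.9, -50, 453.6, 100]
    - [0, -51.8, 0, -263.9, -50, 453.6, 100]
    - [0, -51.8, 0, -263.9, -50, 453.6, 100]
    - [0, -51.8, 0, -263.9, -50, 453.6, 100]

```text
t: 1.47
position: [0.4148, -0.196, 0.2318]
tool_rot: [[0.978, 0.001, 0.211], [-0.211, -0.001, 0.978], [0.001, -1.0, -0.0]]
wrist_force: [1.0, -0.5, 0.8]
finger_gap: 0.0854
```

Run:
```python
from plan import *
f=333.6/np.linalg.norm([-263.9,-50,453.6])
commit([0,-51.8,0,-263.9*f,-50*f,453.6*f])
rows([(hp(-100,0,140),down(YAW),40)])
```

```text
cmd [ 0.4139 -0.1978  0.2316] meas [ 0.4148 -0.196   0.2318] rot err deg [-0.02 -0.25 -0.05] q [-33.7  -6.5   0.3  96.8  -0.   68.5] F [ 1.  -0.5  0.8] gap 0.0854 t 1.47
[0.0, -0.0, 0.0, 70.9, -18.4, 179.1, 40]
```

Request:
move_arm:
  targets:
    - [0, 0, 0, 70.9, -18.4, 179.1, 40]
    - [0, 0, 0, 70.9, -18.4, 179.1, 40]
    - [0, 0, 0, 70.9, -18.4, 179.1, 40]
    - [0, 0, 0, 70.9, -18.4, 179.1, 40]
    - [0, 0, 0, 70.9, -18.4, 179.1, 40]
    - [0, 0, 0, 70.9, -18.4, 179.1, 40]
    - [0, 0, 0, 70.9, -18.4, 179.1, 40]
    - [0, 0, 0, 70.9, -18.4, 179.1, 40]

```text
t: 2.13
position: [0.5214, -0.0385, 0.2496]
tool_rot: [[0.977, -0.001, 0.215], [-0.215, -0.001, 0.977], [-0.001, -1.0, -0.001]]
wrist_force: [-0.3, 0.0, -0.3]
finger_gap: 0.0341
```

Run:
```python
from plan import *
commit([0,0,0,70.9,-18.4,179.1])
s=sense(); g=grab_frame("wrist"); save(g,"w1")
d=regions_of(g,"ring_bar"); P=cloud(g,s)
for e in d[:2]:
    m=e["pixels"]; print(e["p"],e["pixel"],m.sum(),np.median(P[m],0))
    k=(P[...,2]>.095)&m
    Q=P[k]; hx=(Q-H)@EX()*1e3; hy=(Q-H)@EY()*1e3; 
    print("hx",np.percentile(hx,[1,99]),"hy",np.percentile(hy,[1,99]),"z",np.percentile(Q[:,2],[5,50,95]))
    for a in range(-145,-75,5):
        b=(hx>=a)&(hx<a+5)
        if b.sum()>3: print(a,b.sum(),np.percentile(hy[b],[2,98]).round(1),np.median(Q[b,2]).round(4))
print(project(g,[hp(-90,0,-5),hp(-163,80,0),hp(-163,-80,0),hp(-3,80,0),hp(-3,-80,0)],s))
```

```text
cmd [ 0.5217 -0.0382  0.25  ] meas [ 0.5214 -0.0385  0.2496] rot err deg [-0.04 -0.01  0.04] q [-11.6   3.6  12.3  98.7  -0.   90.9] F [-0.3  0.  -0.3] gap 0.0341 t 2.13
0.68 [281.2, 205.3] 2846 [ 0.50747231 -0.02989176  0.10842668]
hx [-142.24686144  -84.92749474] hy [-34.1439439   39.97410812] z [0.10589886 0.10844066 0.11003157]
-145 246 [-34.3  39.2] 0.1079
-140 609 [-35.2  40.5] 0.1085
-135 158 [-32.   36.4] 0.1083
-130 135 [-31.7  36.3] 0.1085
-125 144 [-31.6  35.9] 0.1087
-120 138 [-31.5  36.4] 0.1085
-115 139 [-31.5  36.3] 0.1085
-110 149 [-31.5  36.4] 0.1085
-105 146 [-31.5  75.9] 0.1084
-100 135 [-31.6  35.9] 0.1085
-95 381 [-29.4  34.4] 0.1083
-90 412 [-25.1  29.6] 0.1089
-85 35 [-14.9  24. ] 0.107
0.4 [382.3, 53.7] 7244 [0.58485283 0.06547064 0.11919905]
hx [-153.38398442   26.39261027] hy [ 96.05021734 127.17034841] z [0.11590133 0.11919905 0.12080587]
-145 131 [107.6 119. ] 0.1192
-140 142 [107.1 119.7] 0.1193
-135 149 [106.7 119.6] 0.1193
-130 166 [106.2 120.3] 0.1192
-125 179 [105.6 120.9] 0.1193
-120 194 [105.  120.8] 0.1193
-115 195 [104.4 121.6] 0.1191
-110 207 [103.8 122.1] 0.1191
-105 245 [ 75.9 122.2] 0.1192
-100 219 [102.9 122.8] 0.119
-95 219 [102.2 123.3] 0.1193
-90 219 [101.7 123.4] 0.1191
-85 221 [101.1 124. ] 0.1191
-80 219 [101.  123.9] 0.1192
[[336.68254979 211.60297863]
 [240.43358327 108.89281315]
 [252.1169822  302.53094226]
 [454.2730745  108.75996817]
 [436.07291297 302.62364537]]
```

View pics/w1.png

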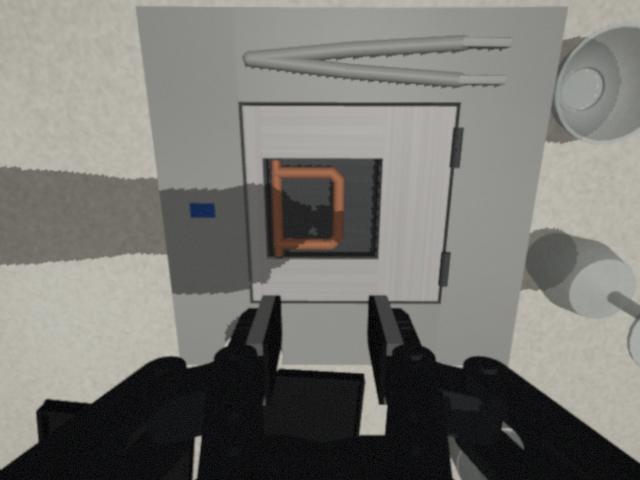

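```bash
python3 - <<'E'
from plan import *
json.dump(dict(yaw=-12.4,H=(H+EY()*.0012).tolist()),open("hinge.json","w"))
E
python3 - <<'E'
from plan import *
print(H)
for z in (40,5,-6,-14): rows([(hp(-90,0.5,z),down(YAW),26)])
E
```

```text
[ 0.61965768 -0.05842799  0.11      ]
[0.0, -0.0, 0.0, 10.0, 100.0, 1.8, 26]
[0.0, -0.0, 0.0, 10.0, 135.0, 1.8, 26]
[0.0, -0.0, 0.0, 10.0, 146.0, 1.8, 26]
[0.0, -0.0, 0.0, 10.0, 154.0, 1.8, 26]
```

Request:
move_arm:
  targets:
    - [0, 0, 0, 10, 35, 1.8, 26]
    - [0, 0, 0, 10, 70, 1.8, 26]
    - [0, 0, 0, 10, 100, 1.8, 26]
    - [0, 0, 0, 10, 120, 1.8, 26]
    - [0, 0, 0, 10, 135, 1.8, 26]
    - [0, 0, 0, 10, 142, 1.8, 26]
    - [0, 0, 0, 10, 149, 1.8, 26]
    - [0, 0, 0, 10, 154, 1.8, 26]

```text
t: 2.9
position: [0.5319, -0.0394, 0.0958]
tool_rot: [[0.976, 0.001, 0.217], [-0.217, -0.0, 0.976], [0.001, -1.0, -0.0]]
wrist_force: [-0.6, -0.2, 0.5]
finger_gap: 0.0221
```

Run:
```python
from plan import *
commit([0,0,0,10,154,1.8])
s=sense(); g=grab_frame("wrist"); save(g,"w2")
```

```text
cmd [ 0.5318 -0.0386  0.096 ] meas [ 0.5319 -0.0394  0.0958] rot err deg [-0.    0.08 -0.04] q [-11.4   4.   -4.8  81.1  -0.   91.1] F [-0.6 -0.2  0.5] gap 0.0221 t 2.9
```

View pics/w2.png

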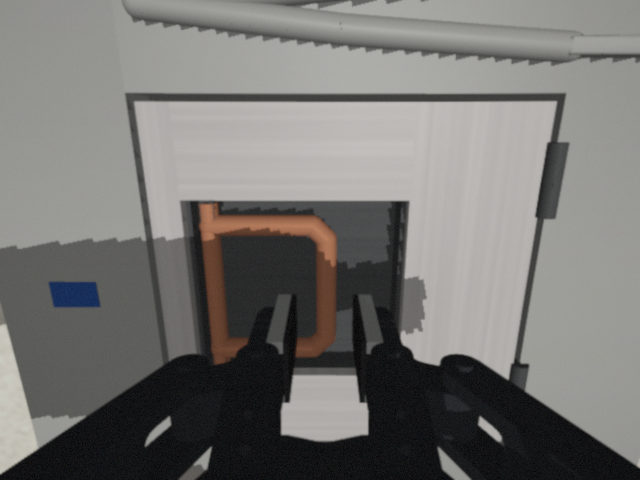

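Request:
move_arm:
  targets:
    - [0, 0, 0, 0, 0, 0, 0]
    - [0, 0, 0, 0, 0, 0, 0]
    - [0, 0, 0, 0, 0, 0, 0]
    - [0, 0, 0, 0, 0, 0, 0]
    - [0, 0, 0, 0, 0, 0, 0]
  squeeze: 30

```text
t: 3.37
position: [0.5324, -0.0386, 0.0964]
tool_rot: [[0.977, 0.001, 0.215], [-0.215, -0.0, 0.977], [0.001, -1.0, 0.0]]
wrist_force: [-0.8, -0.1, 0.3]
finger_gap: 0.0002
```

Run:
```python
from plan import *
commit([0]*6)
a=np.radians
p,M=load(); b0=np.array([-140+50,-5]); 
x0=(p-H)@EX()*1e3; z0=(p[2]-H[2])*1e3; print(x0,z0)
for f in (8,17,26,36,47,58,70,82,90):
    d=np.array([-140+50*np.cos(a(f)),-5+50*np.sin(a(f))])-b0
    rows([(p+EX()*d[0]/1e3+np.array([0,0,d[1]/1e3]),M,0)])
```

```text
cmd [ 0.5318 -0.0386  0.096 ] meas [ 0.5324 -0.0386  0.0964] rot err deg [ 0.   -0.01 -0.07] q [-11.3   4.1  -4.7  81.2   0.   91.1] F [-0.8 -0.1  0.3] gap 0.0002 t 3.37
-90.0458093018924 -13.958667416527085
[0.0, 0.0, 0.0, -0.5, -7.0, -0.0, 0]
[0.0, 0.0, 0.0, -2.2, -14.6, -0.0, 0]
[0.0, 0.0, 0.0, -5.1, -21.9, -0.0, 0]
[0.0, 0.0, 0.0, -9.5, -29.4, -0.0, 0]
[0.0, 0.0, 0.0, -15.9, -36.6, -0.0, 0]
[0.0, 0.0, 0.0, -23.5, -42.4, -0.0, 0]
[0.0, 0.0, 0.0, -32.9, -47.0, -0.0, 0]
[0.0, 0.0, 0.0, -43.0, -49.5, -0.0, 0]
[0.0, 0.0, 0.0, -50.0, -50.0, -0.0, 0]
```

Run:
```python
from plan import *
s=sense(); g=grab_frame("wrist"); save(g,"w3"); g=grab_frame("scene"); save(g,"s3",(200,150,400,320),4)
```

```text
(no output)
```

View pics/w3.png

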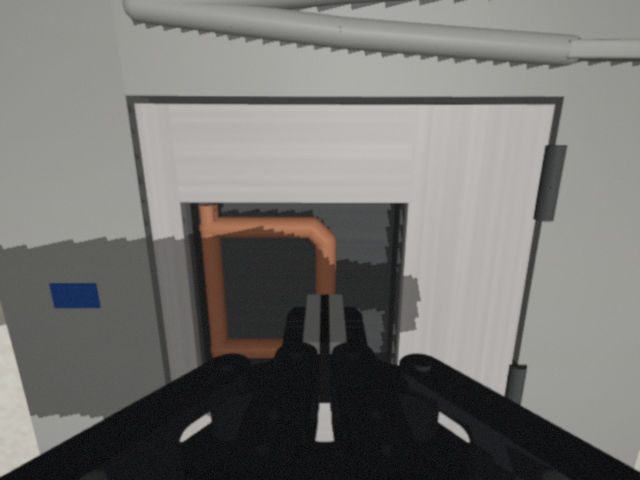

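View pics/s3.png

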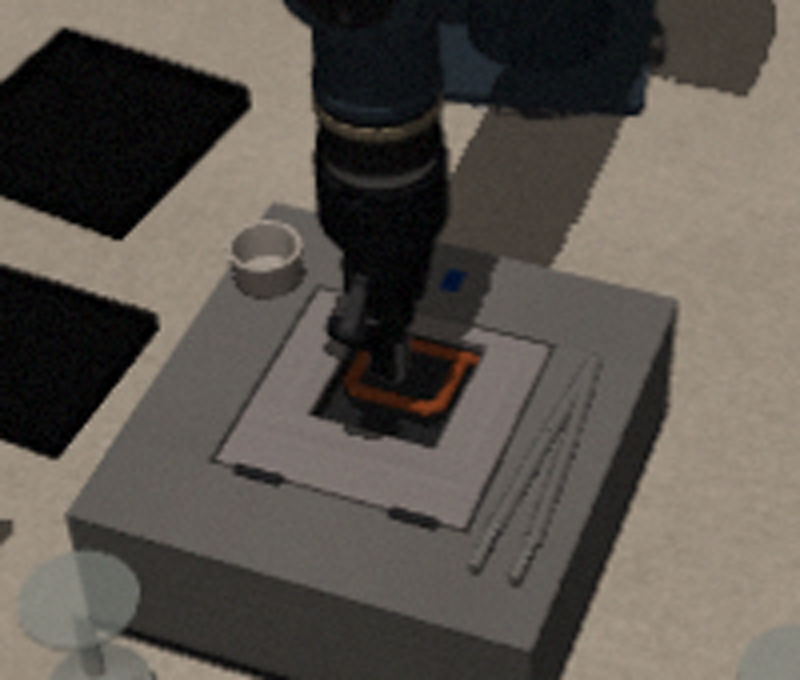

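Run:
```python
from plan import *
s=sense(); g=grab_frame("wrist"); P=cloud(g,s)
print(project(g,[s["position"],s["position"]+[0,0,.013],s["position"]+[0,0,.019],hp(-90,0,-5),hp(-90,20,-5)],s).round(1))
for v in (240,260,275,285,292,298,302,310,320,330,340,350): print(v,P[v,318].round(4),P[v,326].round(4), ((P[v,318]-H)@EX()*1e3).round(1),((P[v,318]-H)@EY()*1e3).round(1))
save(g,"w3c",(250,200,410,400),4)
```

```text
[[324.2 283.2]
 [324.2 295.1]
 [324.2 301.1]
 [323.5 292.5]
 [323.5 250.9]]
240 [ 0.5352 -0.0127  0.1097] [ 0.5384 -0.0139  0.1083] -92.3 26.5
260 [ 0.533  -0.0223  0.1076] [ 0.5364 -0.0228  0.1082] -92.4 16.7
275 [ 0.5314 -0.0295  0.1069] [ 0.5351 -0.0291  0.1096] -92.4 9.3
285 [ 0.5303 -0.0342  0.1068] [ 0.5341 -0.0336  0.1099] -92.5 4.5
292 [ 0.5296 -0.0375  0.1069] [ 0.5333 -0.0371  0.1094] -92.5 1.1
298 [ 0.5321 -0.028   0.1334] [ 0.5352 -0.028   0.1347] -92.1 11.0
302 [ 0.5322 -0.0276  0.1376] [ 0.5351 -0.0283  0.1373] -92.0 11.4
310 [ 0.5324 -0.0273  0.1444] [ 0.5351 -0.0279  0.1445] -91.9 11.7
320 [ 0.5325 -0.0274  0.1515] [ 0.5351 -0.0278  0.1518] -91.8 11.6
330 [ 0.5326 -0.0272  0.1583] [ 0.535  -0.0283  0.1573] -91.7 11.8
340 [ 0.5327 -0.0271  0.1644] [ 0.5351 -0.0278  0.1641] -91.6 11.9
350 [ 0.5319 -0.0309  0.1637] [ 0.5343 -0.0311  0.1642] -91.7 8.1
```

View pics/w3c.png

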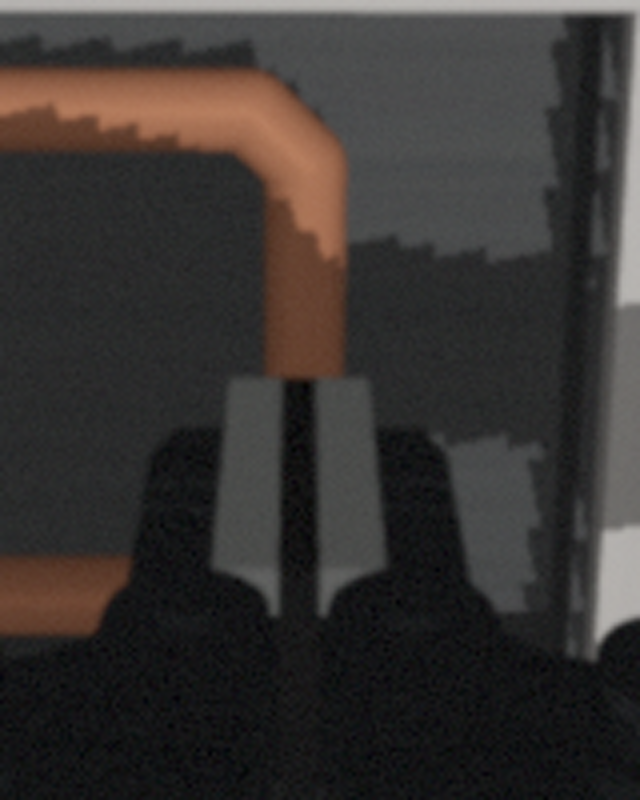

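Run:
```python
from plan import *
s=sense()
for n in ("scene","top"):
    g=grab_frame(n); P=cloud(g); hx=(P-H)@EX()*1e3; hy=(P-H)@EY()*1e3
    dark=(g["frame"].max(2)<70)
    m=(abs(hx+90)<45)&(abs(hy)<40)&(P[...,2]>.112)&(P[...,2]<.2)
    print(n,m.sum())
    for a in range(112,200,6):
        k=m&(P[...,2]*1e3>=a)&(P[...,2]*1e3<a+6)
        if k.sum(): print(a,k.sum(),np.percentile(hx[k],[0,50,100]).round(1),np.percentile(hy[k],[0,50,100]).round(1))
    print(project(g,[s["position"],s["position"]+[0,0,.035]]).round(1))
g=grab_frame("scene"); save(g,"s4",(260,200,340,260),10)
```

```text
scene 220
112 28 [-109.7  -52.   -45.2] [-37.3 -11.6  38.2]
124 3 [-83.6 -83.2 -82.1] [-4.   4.6  6.7]
130 8 [-95.2 -84.3 -80.1] [ 5.3  8.2 10.8]
136 12 [-94.1 -79.3 -76.6] [-6.6  2.8 11.2]
142 19 [-93.5 -78.7 -74.8] [-5.6  6.1 12.6]
148 18 [-94.1 -80.4 -75.5] [-7.2  5.2 11.7]
154 12 [-94.9 -80.5 -74.8] [-3.1  6.9 11.5]
160 6 [-96.1 -87.5 -82.2] [ 8.2 10.8 11.6]
166 7 [-100.4  -92.9  -78.9] [-6.8 11.1 12. ]
172 17 [-125.2  -83.8  -60.7] [-6.3 11.1 13.3]
178 30 [-122.2  -77.8  -54.4] [-10.5  11.2  13.6]
184 14 [-130.9  -68.5  -51.2] [-7.1 11.5 12.7]
190 27 [-127.5  -74.7  -49.1] [-5.5 11.9 17. ]
196 19 [-134.8  -75.6  -46.1] [-0.  11.8 17.5]
[[298.1 252. ]
 [297.6 242.2]]
top 0
[[342.3 212.3]
 [342.7 209.8]]
```

View pics/s4.png

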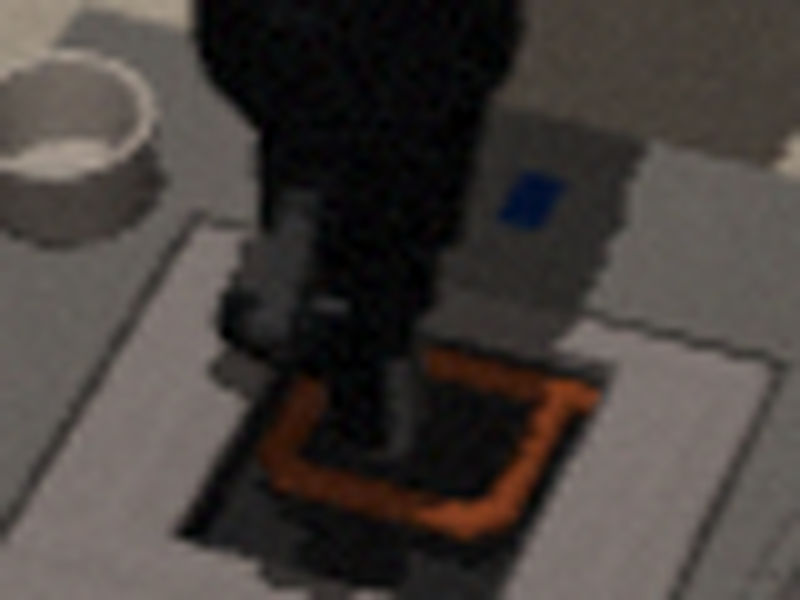

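Request:
move_arm:
  targets:
    - [0, 0, 0, 0, 0, 0, 26]
    - [0, 0, 0, 0, 0, 0, 26]
    - [0, 0, 0, 0, 0, 0, 26]
    - [0, 0, 0, 0, 4, 0, 26]
    - [0, 0, 0, 0, 7, 0, 26]
    - [0, 0, 0, 0, 9, 0, 26]

```text
t: 4.17
position: [0.5316, -0.0385, 0.086]
tool_rot: [[0.977, -0.001, 0.215], [-0.215, 0.0, 0.977], [-0.001, -1.0, -0.0]]
wrist_force: [0.0, 0.2, 0.0]
finger_gap: 0.0217
```

Run:
```python
from plan import *
commit([0,0,0,0,9,0])
s=sense(); g=grab_frame("wrist"); save(g,"w5",(250,200,410,400),3)
P=cloud(g,s); m=P[...,2]<.17
hx=(P-H)@EX()*1e3; hy=(P-H)@EY()*1e3
m=(abs(hx+90)<30)&(abs(hy)<14)&(P[...,2]>.113)&(P[...,2]<.2); print(np.percentile(P[m][:,2],[0,1,5,20]))
```

```text
cmd [ 0.5318 -0.0386  0.087 ] meas [ 0.5316 -0.0385  0.086 ] rot err deg [-0.    0.    0.05] q [-11.4   4.3  -5.7  80.1   0.   91.1] F [0.  0.2 0. ] gap 0.0217 t 4.17
[0.1165977  0.12276308 0.12880947 0.1446003 ]
```

View pics/w5.png

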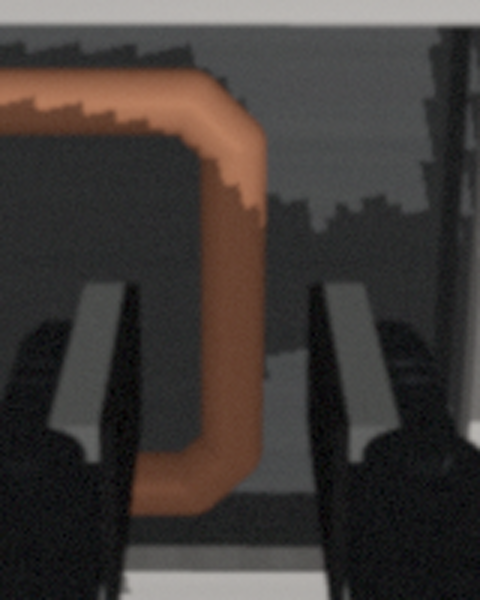

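Request:
move_arm:
  targets:
    - [0, 0, 0, 0, 5, 0, 26]
    - [0, 0, 0, 0, 10, 0, 26]
    - [0, 0, 0, 0, 15, 0, 26]
    - [0, 0, 0, 0, 20, 0, 26]
    - [0, 0, 0, 0, 22, 0, 26]
    - [0, 0, 0, 0, 22, 0, 26]

```text
t: 4.72
position: [0.5311, -0.0384, 0.0636]
tool_rot: [[0.977, -0.002, 0.215], [-0.215, 0.0, 0.977], [-0.002, -1.0, -0.0]]
wrist_force: [0.1, -0.5, -0.7]
finger_gap: 0.0224
```

Run:
```python
from plan import *
commit([0,0,0,0,22,0])
s=sense(); g=grab_frame("wrist"); save(g,"w6",(230,180,430,400),3)
```

```text
cmd [ 0.5318 -0.0386  0.065 ] meas [ 0.5311 -0.0384  0.0636] rot err deg [-0.   -0.    0.11] q [-11.3   4.8  -7.7  77.6   0.   91.1] F [ 0.1 -0.5 -0.7] gap 0.0224 t 4.72
```

View pics/w6.png

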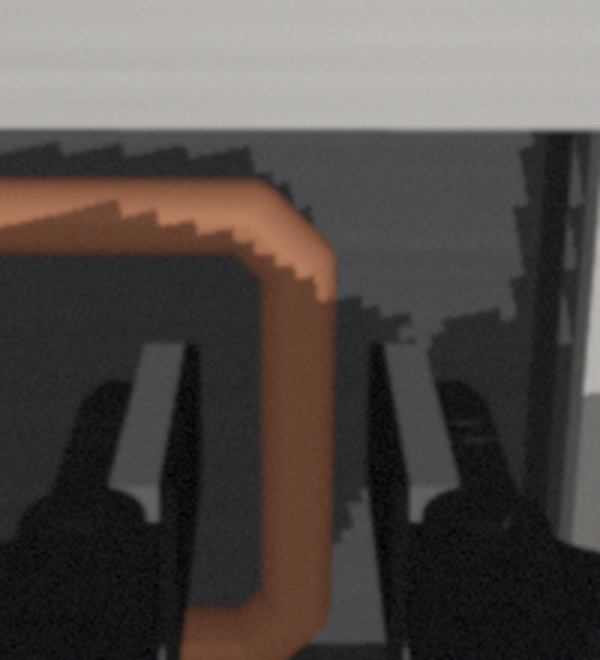

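Request:
move_arm:
  targets:
    - [0, 0, 0, 1, 1, 0, 20]
    - [0, 0, 0, 1, 1, 0, 0]
    - [0, 0, 0, 1, 1, 0, 0]
    - [0, 0, 0, 1, 1, 0, 0]
    - [0, 0, 0, 1, 1, 0, 0]
    - [0, 0, 0, 1, 1, 0, 0]
  squeeze: 30

```text
t: 5.27
position: [0.5329, -0.0387, 0.0639]
tool_rot: [[0.977, 0.0, 0.215], [-0.215, 0.0, 0.977], [-0.0, -1.0, 0.0]]
wrist_force: [-1.6, -0.2, 0.8]
finger_gap: 0.0076
```

Run:
```python
from plan import *
commit([0,0,0,1,1,0])
s=sense(); g=grab_frame("wrist"); save(g,"w7",(230,180,430,400),3)
```

```text
cmd [ 0.5328 -0.0388  0.064 ] meas [ 0.5329 -0.0387  0.0639] rot err deg [ 0. -0.  0.] q [-11.4   4.9  -7.5  77.6   0.   91.1] F [-1.6 -0.2  0.8] gap 0.0076 t 5.27
```

View pics/w7.png

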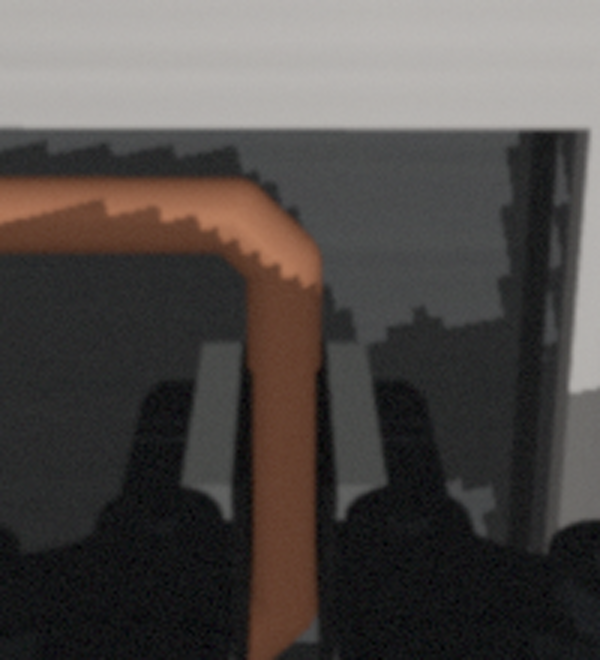

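```bash
cat >> plan.py <<'E'
def bar(th,ph):
    """bar position (hx,z mm) for hatch angle th, ring angle ph (deg)"""
    t,p=np.radians(th),np.radians(ph)
    along=140-50*np.cos(p); n=-5+50*np.sin(p)
    return np.array([-along*np.cos(t)+n*np.sin(t), along*np.sin(t)+n*np.cos(t)])
def follow(seq,ref,off,tilt=0):
    """rows from bar path; off = commanded TCP minus bar pos (hx,z mm) at ref time, hy fixed"""
    p,M=load(); hy=(p-H)@EY()*1e3
    for th,ph in seq:
        b=bar(th,ph)+off; rows([(hp(b[0],hy,b[1]),M,0)])
E
python3 - <<'E'
from plan import *
p,M=load(); off=np.array([(p-H)@EX()*1e3,(p[2]-H[2])*1e3])-bar(0,0); print(off)
json.dump(off.tolist(),open("off.json","w"))
follow([(0,f) for f in (6,13,21,30,40,50,60,70)],0,off)
E
```

```text
[  0.95419057 -40.95866742]
[0.0, 0.0, 0.0, -0.3, -5.2, -0.0, 0]
[0.0, 0.0, 0.0, -1.3, -11.2, -0.0, 0]
[0.0, 0.0, 0.0, -3.3, -17.9, -0.0, 0]
[0.0, 0.0, 0.0, -6.7, -25.0, -0.0, 0]
[0.0, 0.0, 0.0, -11.7, -32.1, -0.0, 0]
[0.0, 0.0, 0.0, -17.9, -38.3, -0.0, 0]
[0.0, 0.0, 0.0, -25.0, -43.3, -0.0, 0]
[0.0, 0.0, 0.0, -32.9, -47.0, -0.0, 0]
```

Request:
move_arm:
  targets:
    - [0, 0, 0, -0.3, -5.2, 0, 0]
    - [0, 0, 0, -1.3, -11.2, 0, 0]
    - [0, 0, 0, -3.3, -17.9, 0, 0]
    - [0, 0, 0, -6.7, -25, 0, 0]
    - [0, 0, 0, -6.7, -25, 0, 0]

```text
t: 5.73
position: [0.5265, -0.0373, 0.0908]
tool_rot: [[0.977, 0.002, 0.215], [-0.215, -0.0, 0.977], [0.002, -1.0, -0.0]]
wrist_force: [2.5, 0.5, -0.9]
finger_gap: 0.0074
```

Run:
```python
from plan import *
commit([0,0,0,-6.7,-25,0])
follow([(0,f) for f in (40,50,60,70,80,88)],0,np.array(json.load(open("off.json"))))
s=sense(); g=grab_frame("wrist"); save(g,"w8")
```

```text
cmd [ 0.5263 -0.0373  0.089 ] meas [ 0.5265 -0.0373  0.0908] rot err deg [-0.01 -0.01 -0.09] q [-11.3   3.3  -6.2  80.5  -0.   91.1] F [ 2.5  0.5 -0.9] gap 0.0074 t 5.73
[0.0, 0.0, 0.0, -5.0, -7.1, -0.0, 0]
[0.0, 0.0, 0.0, -11.2, -13.3, -0.0, 0]
[0.0, 0.0, 0.0, -18.3, -18.3, -0.0, 0]
[0.0, 0.0, 0.0, -26.2, -22.0, -0.0, 0]
[0.0, 0.0, 0.0, -34.6, -24.2, -0.0, 0]
[0.0, 0.0, 0.0, -41.6, -25.0, -0.0, 0]
```

View pics/w8.png

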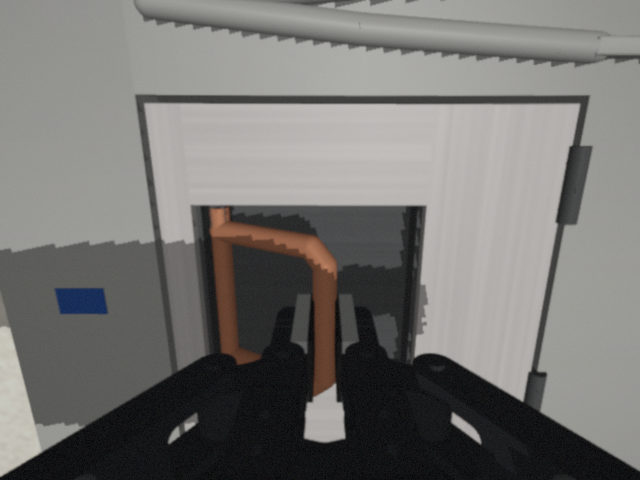

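The ring is swinging up with the grip (bar at about column 326, hatch still flush). Continuing.

Request:
move_arm:
  targets:
    - [0, 0, 0, -5, -7.1, 0, 0]
    - [0, 0, 0, -11.2, -13.3, 0, 0]
    - [0, 0, 0, -18.3, -18.3, 0, 0]
    - [0, 0, 0, -26.2, -22, 0, 0]
    - [0, 0, 0, -34.6, -24.2, 0, 0]
    - [0, 0, 0, -41.6, -25, 0, 0]
    - [0, 0, 0, -41.6, -25, 0, 0]

```text
t: 6.37
position: [0.4884, -0.0289, 0.1179]
tool_rot: [[0.977, 0.009, 0.215], [-0.215, -0.002, 0.977], [0.009, -1.0, 0.0]]
wrist_force: [2.3, -0.8, 7.8]
finger_gap: 0.007
```

Run:
```python
from plan import *
commit([0,0,0,-41.6,-25,0])
follow([(f,88) for f in (3,8,14,20,26,32,38,44)],0,np.array(json.load(open("off.json"))))
s=sense(); g=grab_frame("wrist"); save(g,"w9"); g=grab_frame("scene"); save(g,"s9",(200,130,400,320),4)
```

```text
cmd [ 0.4856 -0.0284  0.114 ] meas [ 0.4884 -0.0289  0.1179] rot err deg [ 0.01 -0.01 -0.53] q [-11.2  -3.4  -9.7  83.1  -0.   91.2] F [ 2.3 -0.8  7.8] gap 0.007 t 6.37
[0.0, 0.0, 0.0, 2.6, -7.1, 0.0, 0]
[0.0, 0.0, 0.0, 7.6, -18.8, 0.0, 0]
[0.0, 0.0, 0.0, 15.0, -32.1, 0.0, 0]
[0.0, 0.0, 0.0, 23.8, -44.5, 0.0, 0]
[0.0, 0.0, 0.0, 33.8, -56.0, 0.0, 0]
[0.0, 0.0, 0.0, 44.9, -66.4, 0.0, 0]
[0.0, 0.0, 0.0, 57.0, -75.6, 0.0, 0]
[0.0, 0.0, 0.0, 70.1, -83.4, 0.0, 0]
```

View pics/w9.png

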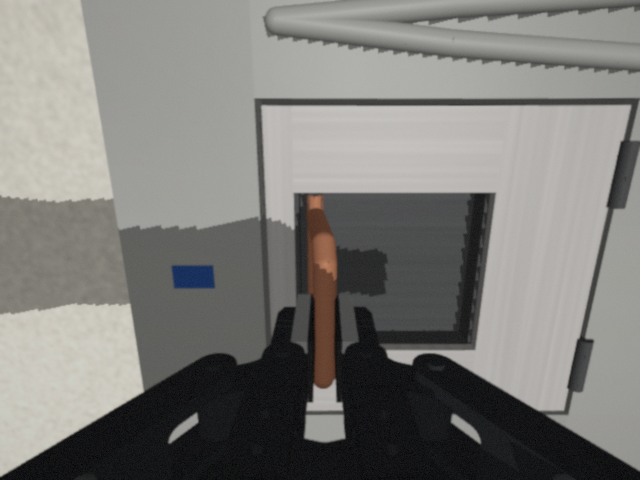

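View pics/s9.png

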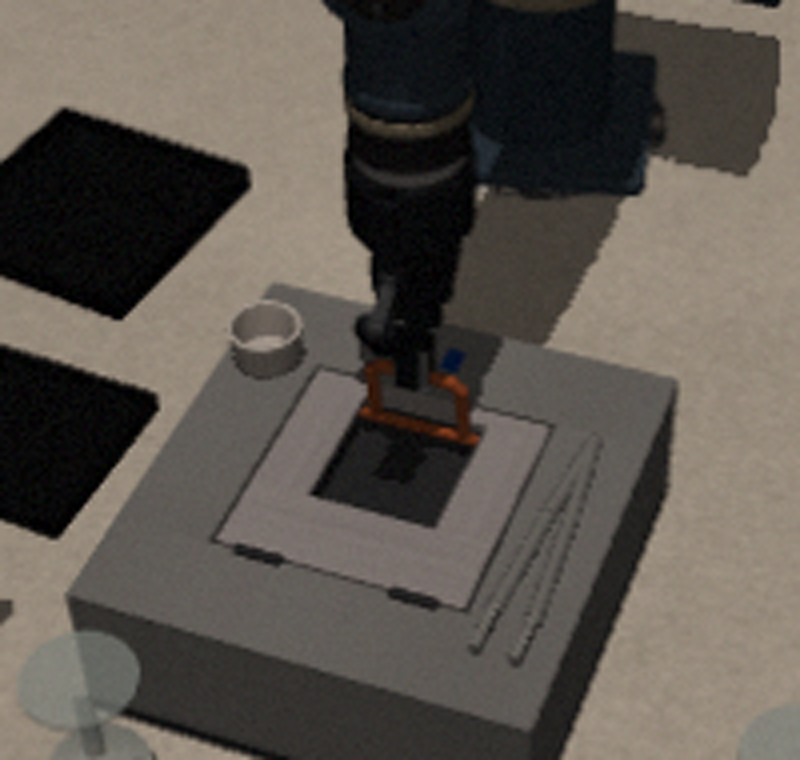

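Run:
```python
from plan import *
follow([(f,86) for f in (2,5,9,13,17,21,25,29)],0,np.array(json.load(open("off.json"))))
```

```text
[0.0, 0.0, 0.0, 3.4, -4.6, 0.0, 0]
[0.0, 0.0, 0.0, 6.2, -11.6, 0.0, 0]
[0.0, 0.0, 0.0, 10.5, -20.7, 0.0, 0]
[0.0, 0.0, 0.0, 15.4, -29.4, 0.0, 0]
[0.0, 0.0, 0.0, 20.9, -37.8, 0.0, 0]
[0.0, 0.0, 0.0, 26.9, -45.8, 0.0, 0]
[0.0, 0.0, 0.0, 33.5, -53.4, 0.0, 0]
[0.0, 0.0, 0.0, 40.7, -60.4, 0.0, 0]
```

Request:
move_arm:
  targets:
    - [0, 0, 0, 3.4, -4.6, 0, 0]
    - [0, 0, 0, 6.2, -11.6, 0, 0]
    - [0, 0, 0, 10.5, -20.7, 0, 0]
    - [0, 0, 0, 15.4, -29.4, 0, 0]
    - [0, 0, 0, 20.9, -37.8, 0, 0]
    - [0, 0, 0, 26.9, -45.8, 0, 0]
    - [0, 0, 0, 33.5, -53.4, 0, 0]
    - [0, 0, 0, 40.7, -60.4, 0, 0]
  squeeze: 45

```text
t: 7.13
position: [0.5212, -0.0362, 0.1726]
tool_rot: [[0.977, -0.011, 0.215], [-0.215, 0.002, 0.977], [-0.011, -1.0, -0.0]]
wrist_force: [-4.5, 0.5, -1.3]
finger_gap: 0.0068
```

Run:
```python
from plan import *
commit([0,0,0,40.7,-60.4,0])
follow([(f,86) for f in (33,37,41,45,49,53,57,61)],0,np.array(json.load(open("off.json"))))
g=grab_frame("scene"); save(g,"s10",(200,80,400,320),2.5)
```

```text
cmd [ 0.5254 -0.0371  0.1744] meas [ 0.5212 -0.0362  0.1726] rot err deg [-0.01 -0.01  0.64] q [-11.3   2.9   2.7  90.5  -0.   91.1] F [-4.5  0.5 -1.3] gap 0.0068 t 7.13
[0.0, 0.0, 0.0, 7.6, -6.6, 0.0, 0]
[0.0, 0.0, 0.0, 15.6, -12.6, 0.0, 0]
[0.0, 0.0, 0.0, 24.0, -18.0, 0.0, 0]
[0.0, 0.0, 0.0, 32.8, -22.9, 0.0, 0]
[0.0, 0.0, 0.0, 41.9, -27.1, 0.0, 0]
[0.0, 0.0, 0.0, 51.3, -30.6, 0.0, 0]
[0.0, 0.0, 0.0, 60.9, -33.5, 0.0, 0]
[0.0, 0.0, 0.0, 70.7, -35.8, 0.0, 0]
```

View pics/s10.png

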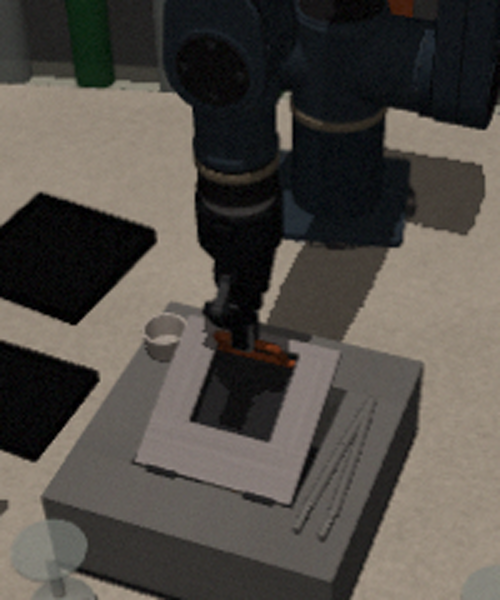

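Request:
move_arm:
  targets:
    - [0, 0, 0, 7.6, -6.6, 0, 0]
    - [0, 0, 0, 15.6, -12.6, 0, 0]
    - [0, 0, 0, 24, -18, 0, 0]
    - [0, 0, 0, 32.8, -22.9, 0, 0]
    - [0, 0, 0, 41.9, -27.1, 0, 0]
    - [0, 0, 0, 51.3, -30.6, 0, 0]
    - [0, 0, 0, 60.9, -33.5, 0, 0]
    - [0, 0, 0, 70.7, -35.8, 0, 0]

```text
t: 7.85
position: [0.5922, -0.052, 0.2099]
tool_rot: [[0.977, -0.006, 0.215], [-0.215, 0.001, 0.977], [-0.006, -1.0, -0.001]]
wrist_force: [-4.8, 0.6, 4.0]
finger_gap: 0.0061
```

```bash
cat >> plan.py <<'E'
def follow2(seq):
    p,M=load(); hy=(p-H)@EY()*1e3; off=np.array(json.load(open("off.json")))
    for th,ph,tl in seq:
        b=bar(th,ph); N=down(YAW,tl,EY()); q=hp(b[0],hy,b[1])+N@np.array([off[0],-off[1],0])/1e3; rows([(q,N,0)])
E
python3 - <<'E'
from plan import *
commit([0,0,0,70.7,-35.8,0])
follow2([(65,86,1.5),(69,86,3),(73,86,4.5),(77,86,6),(81,86,7.5),(85,86,9),(88,86,10),(91,86,11)])
g=grab_frame("scene"); save(g,"s11",(200,60,400,320),2.3)
E
```

```text
cmd [ 0.5944 -0.0524  0.2102] meas [ 0.5922 -0.052   0.2099] rot err deg [-0.03 -0.01  0.34] q [-11.5  14.   19.4  95.7  -0.   91. ] F [-4.8  0.6  4. ] gap 0.0061 t 7.85
[-0.0, -0.0, 1.5, 8.8, -1.5, 0.0, 0]
[-0.0, -0.0, 3.0, 17.7, -2.3, 0.0, 0]
[-0.0, -0.0, 4.5, 26.7, -2.5, 0.0, 0]
[-0.0, -0.0, 6.0, 35.6, -2.0, 0.0, 0]
[-0.0, -0.0, 7.5, 44.5, -0.9, 0.0, 0]
[-0.0, -0.0, 9.0, 53.3, 0.9, 0.0, 0]
[-0.0, -0.0, 10.0, 59.9, 2.7, 0.0, 0]
[-0.0, -0.0, 11.0, 66.3, 4.9, 0.0, 0]
```

View pics/s11.png

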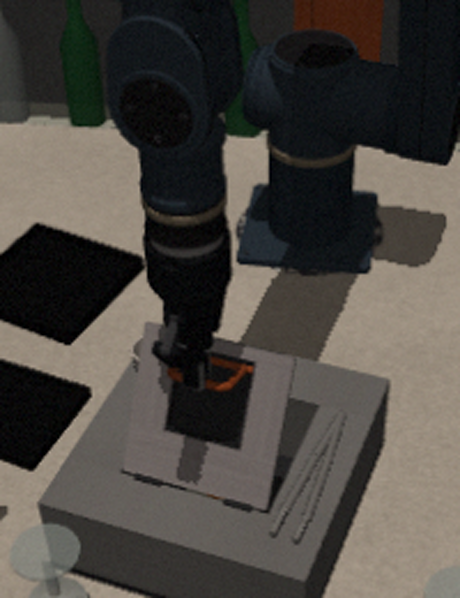

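Request:
move_arm:
  targets:
    - [0, 0, 1.5, 8.8, -1.5, 0, 0]
    - [0, 0, 3, 17.7, -2.3, 0, 0]
    - [0, 0, 4.5, 26.7, -2.5, 0, 0]
    - [0, 0, 6, 35.6, -2, 0, 0]
    - [0, 0, 7.5, 44.5, -0.9, 0, 0]
    - [0, 0, 9, 53.3, 0.9, 0, 0]
    - [0, 0, 10, 59.9, 2.7, 0, 0]
    - [0, 0, 11, 66.3, 4.9, 0, 0]

```text
t: 8.57
position: [0.6593, -0.067, 0.2047]
tool_rot: [[0.958, -0.188, 0.215], [-0.211, 0.041, 0.977], [-0.192, -0.981, -0.001]]
wrist_force: [0.6, 0.1, 1.1]
finger_gap: 0.0046
```

Run:
```python
from plan import *
commit([0,0,11,66.3,4.9,0])
follow2([(93,86,12),(95,86,13),(97,86,14),(99,86,15),(101,86,15),(103,86,15),(105,86,15)])
g=grab_frame("scene"); save(g,"s12",(200,60,400,320),2.3)
g=grab_frame("wrist"); save(g,"w12")
```

```text
cmd [ 0.6592 -0.0666  0.2053] meas [ 0.6593 -0.067   0.2047] rot err deg [-0.03  0.01  0.09] q [-1.170e+01  4.330e+01  5.800e+01  1.158e+02  1.000e-01  9.080e+01] F [0.6 0.1 1.1] gap 0.0046 t 8.57
[-0.0, -0.0, 1.0, 4.3, 0.8, 0.0, 0]
[-0.0, -0.0, 2.0, 8.5, 1.8, 0.0, 0]
[-0.0, -0.0, 3.0, 12.6, 2.9, 0.0, 0]
[-0.0, -0.0, 4.0, 16.8, 4.2, 0.0, 0]
[-0.0, -0.0, 4.0, 21.6, 5.7, 0.0, 0]
[-0.0, -0.0, 4.0, 26.3, 7.4, 0.0, 0]
[-0.0, -0.0, 4.0, 31.0, 9.2, 0.0, 0]
```

View pics/s12.png

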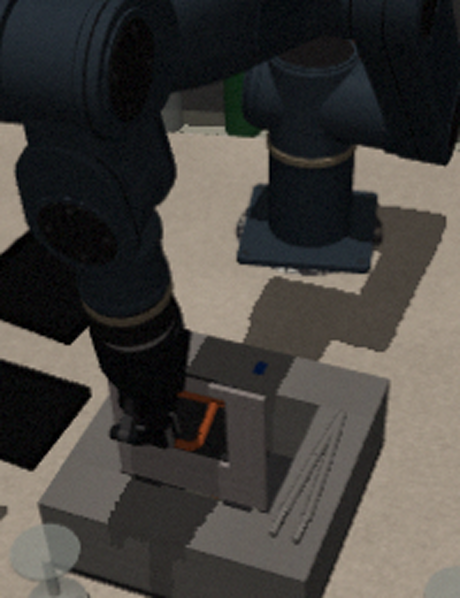

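View pics/w12.png

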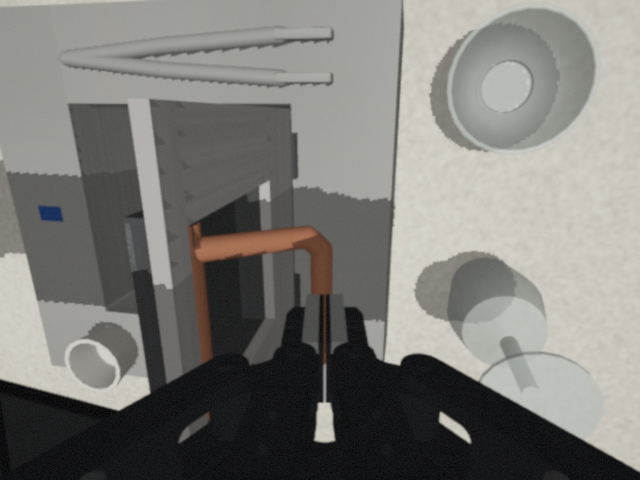

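```bash
cat >> plan.py <<'E'
def hang(g,s=None):
    P=cloud(g,s); hx=(P-H)@EX()*1e3; hy=(P-H)@EY()*1e3; z=(P[...,2]-H[2])*1e3
    m=(abs(hy)<78)&(abs(hy)>43)&(z>15)&(z<150)&(abs(hx)<60)&(g["z_map"]>0)
    print("n",m.sum()); 
    for a in range(15,150,20):
        k=m&(z>=a)&(z<a+20)
        if k.sum()>10: print(a,k.sum(),np.percentile(hx[k],[5,25,50,75,95]).round(1),np.median(z[k]).round(1))
E
python3 - <<'E'
from plan import *
g=grab_frame("scene"); hang(g)
s=sense();g=grab_frame("wrist"); hang(g,s)
E
```

```text
n 750
15 144 [-0.2  1.1  2.   2.9  4.2] 25.6
35 129 [1.  2.6 3.3 4.1 5.4] 43.5
55 80 [2.6 4.2 4.9 5.6 6.7] 64.7
75 98 [4.4 5.4 6.2 7.1 8.5] 85.7
95 113 [5.8 6.6 7.2 8.3 9. ] 103.9
115 115 [ 6.7  7.8  8.7  9.6 10.8] 125.6
135 71 [ 7.8  8.8  9.9 10.5 11.5] 142.5
n 8516
15 495 [2.6 3.  3.4 3.7 4.1] 25.4
35 679 [4.2 4.6 5.  5.3 5.7] 45.8
55 885 [5.7 6.1 6.5 6.9 7.3] 65.5
75 1030 [7.3 7.7 8.1 8.5 8.9] 85.4
95 1302 [ 9.   9.4  9.8 10.2 10.5] 105.9
115 1905 [10.5 10.9 11.3 11.7 12.1] 126.0
135 2220 [-5.3 12.2 12.5 12.8 13.3] 143.3
```

Request:
move_arm:
  targets:
    - [0, 0, 1, 4.3, 2, 0, 0]
    - [0, 0, 2, 8.5, 4, 0, 0]
    - [0, 0, 3, 12.6, 6, 0, 0]
    - [0, 0, 4, 16.8, 7, 0, 0]
    - [0, 0, 4, 20, 8, 0, 0]
    - [0, 0, 4, 20, 8, 0, 0]

```text
t: 9.27
position: [0.6725, -0.07, 0.189]
tool_rot: [[0.944, -0.251, 0.215], [-0.208, 0.056, 0.977], [-0.257, -0.966, 0.0]]
wrist_force: [-0.3, -0.5, 0.1]
finger_gap: -0.0003
```

Run:
```python
from plan import *
commit([0,0,4,20,8,0])
s=sense();g=grab_frame("wrist"); hang(g,s); save(g,"w13")
```

```text
cmd [ 0.6769 -0.0705  0.1937] meas [ 0.6725 -0.07    0.189 ] rot err deg [ 0.02 -0.   -0.08] q [-11.7  59.   81.  126.9   0.2  90.7] F [-0.3 -0.5  0.1] gap -0.0003 t 9.27
n 6239
15 373 [ 6.   7.2  8.7 10.  11.1] 25.8
35 445 [11.7 12.9 14.4 15.8 16.9] 45.4
55 511 [17.4 18.7 20.1 21.5 22.6] 65.4
75 603 [23.2 24.3 25.9 27.3 28.3] 85.7
95 847 [28.9 30.2 31.7 33.1 34. ] 106.0
115 1463 [17.2 35.4 37.1 38.6 39.8] 126.6
135 1997 [21.6 31.6 41.5 43.  44. ] 143.7
```

View pics/w13.png

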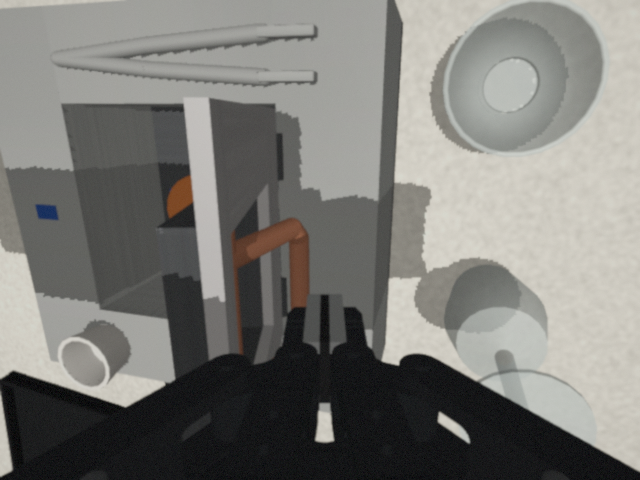

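Run:
```python
from plan import *
s=sense(); json.dump(dict(p=s["position"].tolist(),R=s["tool_rot"].tolist()),open("cmd.json","w"))
print(s["position"],s["wrist_force"])
rows([(hp(54-5,-150,85),s["tool_rot"],0)])
g=grab_frame("scene"); P=cloud(g)
for t in ("carafe","glass_r","bowl"):
    for d in regions_of(g,t)[:2]: 
        m=d["pixels"]; print(t,d["p"],d["pixel"],np.percentile(P[m],[2,50,98],axis=0).round(3).tolist())
save(g,"s13",(200,60,400,320),2.3)
```

```text
[ 0.67284165 -0.06995447  0.19144737] [0.12844071 0.26931234 1.59050174]
[0.0, 0.0, 0.0, -6.1, -2.1, -150.2, 0]
carafe 0.9 [160.2, 269.6] [[0.613, -0.392, 0.007], [0.67, -0.341, 0.128], [0.694, -0.291, 0.216]]
glass_r 0.6 [221.7, 320.1] [[0.728, -0.2, 0.007], [0.768, -0.166, 0.091], [0.79, -0.137, 0.168]]
glass_r 0.55 [396.1, 340.5] [[0.678, 0.177, -0.0], [0.768, 0.209, 0.09], [0.791, 0.244, 0.168]]
bowl 0.69 [298.3, 351.2] [[0.745, -0.041, 0.003], [0.775, -0.0, 0.025], [0.835, 0.046, 0.052]]
bowl 0.5 [284.1, 256.8] [[0.627, -0.064, 0.169], [0.666, -0.041, 0.213], [0.673, -0.033, 0.248]]
```

View pics/s13.png

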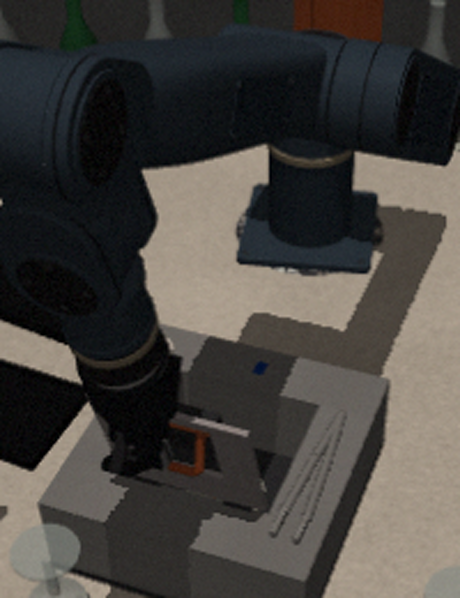

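Request:
move_arm:
  targets:
    - [0, 0, 0, 0, 0, -15, 0]
    - [0, 0, 0, 0, 0, -45, 0]
    - [0, 0, 0, 0, 0, -75, 0]
    - [0, 0, 0, 0, 0, -105, 0]
    - [0, 0, 0, 0, 0, -130, 0]
    - [0, 0, 0, 0, 0, -130, 0]

```text
t: 10.02
position: [0.6435, -0.2031, 0.1929]
tool_rot: [[0.944, -0.246, 0.221], [-0.215, 0.052, 0.975], [-0.251, -0.968, -0.003]]
wrist_force: [0.8, -1.3, 0.5]
finger_gap: 0.0001
```

Run:
```python
from plan import *
commit([0,0,0,0,0,-130])
g=grab_frame("scene"); save(g,"s14",(120,60,420,320),2.3)
print(((sense()["position"]-H)@EX(),(sense()["position"]-H)@EY()))
rows([(hp(0,-135,190),down(YAW),0),(hp(-85,-90,230),down(YAW),0),(hp(-90,-20,230),down(YAW),100)])
```

```text
cmd [ 0.6449 -0.1969  0.1914] meas [ 0.6435 -0.2031  0.1929] rot err deg [-0.12  0.37 -0.15] q [-21.9  56.7  77.6 125.3  -2.5  81.2] F [ 0.8 -1.3  0.5] gap 0.0001 t 10.02
(np.float64(0.05446588210287958), np.float64(-0.13315806889438814))
[-0.0, -0.0, -14.7, -80.1, -91.3, -5.1, 0]
[-0.0, -0.0, -14.7, -172.5, -108.4, 39.8, 0]
[-0.0, -0.0, -14.7, -177.4, -107.1, 109.8, 100]
```

View pics/s14.png

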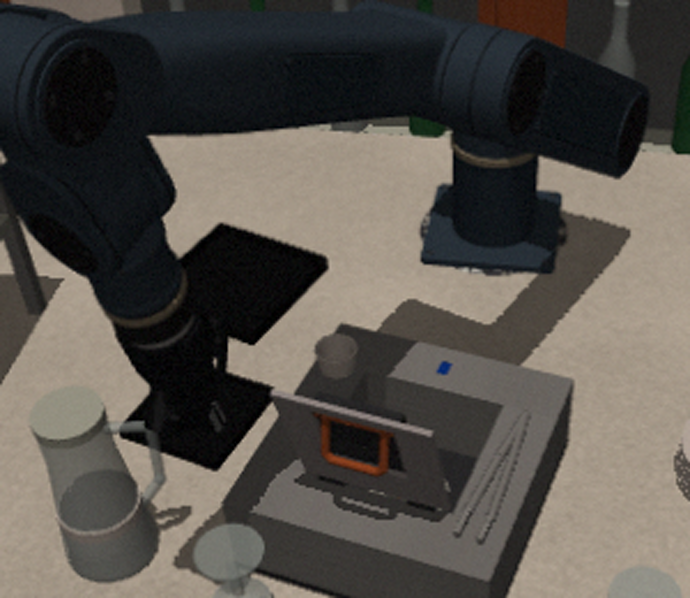

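Run:
```python
from plan import *
s=sense(); json.dump(dict(p=s["position"].tolist(),R=s["tool_rot"].tolist()),open("cmd.json","w"))
rows([(hp(0,-135,190),down(YAW),100),(hp(-85,-100,230),down(YAW),100),(hp(-88,-15,230),down(YAW),100)])
```

```text
[0.0, -0.3, -14.6, -79.7, -90.1, -2.2, 100]
[0.0, -0.3, -14.6, -172.2, -107.4, 32.4, 100]
[0.0, -0.3, -14.6, -175.5, -106.6, 117.3, 100]
```

Request:
move_arm:
  targets:
    - [0, -0.3, -7, -40, -45, -2.2, 0]
    - [0, -0.3, -14.6, -79.7, -90.1, -2.2, 40]
    - [0, -0.3, -14.6, -120, -100, 10, 100]
    - [0, -0.3, -14.6, -160, -107, 30, 100]
    - [0, -0.3, -14.6, -175.5, -106.6, 65, 100]
    - [0, -0.3, -14.6, -175.5, -106.6, 100, 100]
    - [0, -0.3, -14.6, -175.5, -106.6, 117.3, 100]
    - [0, -0.3, -14.6, -175.5, -106.6, 117.3, 100]

```text
t: 10.73
position: [0.529, -0.0488, 0.3427]
tool_rot: [[0.978, 0.003, 0.209], [-0.209, 0.002, 0.978], [0.003, -1.0, 0.002]]
wrist_force: [0.8, 0.3, -0.3]
finger_gap: 0.0833
```

Run:
```python
from plan import *
commit([0,-.3,-14.6,-175.5,-106.6,117.3])
s=sense(); g=grab_frame("wrist"); save(g,"w15"); P=cloud(g,s)
for d in regions_of(g,"cap_center")[:3]:
    m=d["pixels"]; print(d["p"],d["pixel"],m.sum(),np.median(P[m],0))
    Q=P[m]; 
    t=Q[abs(Q[:,2]-.078)<.006]; 
    if len(t)>20: c,r=cv2.minEnclosingCircle(t[:,:2].astype(np.float32)*1000); print("cap top",np.median(t[:,2]),c,r,"hinge frame",[(np.r_[c,0]/1e3-H)@e*1e3 for e in (EX(),EY())])
f=g["frame"].astype(int); b=(f[...,2]>f[...,0]+40)&(f[...,2]>f[...,1]+25)
n,l,st,cc=cv2.connectedComponentsWithStats(b.astype(np.uint8))
for i in range(1,n):
    if st[i,4]>15: print("blue",cc[i],st[i,4],np.median(P[l==i],0),[(np.median(P[l==i],0)-H)@e*1e3 for e in (EX(),EY())])
```

```text
cmd [ 0.5305 -0.0542  0.34  ] meas [ 0.529  -0.0488  0.3427] rot err deg [ 0.14 -0.3  -0.12] q [-1.260e+01  9.000e+00  2.920e+01  1.101e+02  1.000e-01  8.950e+01] F [ 0.8  0.3 -0.3] gap 0.0833 t 10.73
0.92 [330.4, 175.7] 2398 [ 0.54043544 -0.03806058  0.07790125]
cap top 0.0779610196272924 (539.9674682617188, -40.0413818359375) 29.856199264526367 hinge frame [np.float64(-81.77947801707388), np.float64(0.8453894728350022)]
blue [343.51587302 169.32539683] 126 [ 0.55474001 -0.03344056  0.07915632] [np.float64(-68.76897509912592), np.float64(10.46441117587036)]
blue [282.55279503 169.97515528] 161 [ 0.48129857 -0.02685969  0.01481451] [np.float64(-141.9103380131663), np.float64(1.1212980434111877)]
blue [217.81339713 180.96650718] 209 [ 0.42580867 -0.01401306  0.11009663] [np.float64(-198.86440789983882), np.float64(1.7526059455202776)]
```

View pics/w15.png

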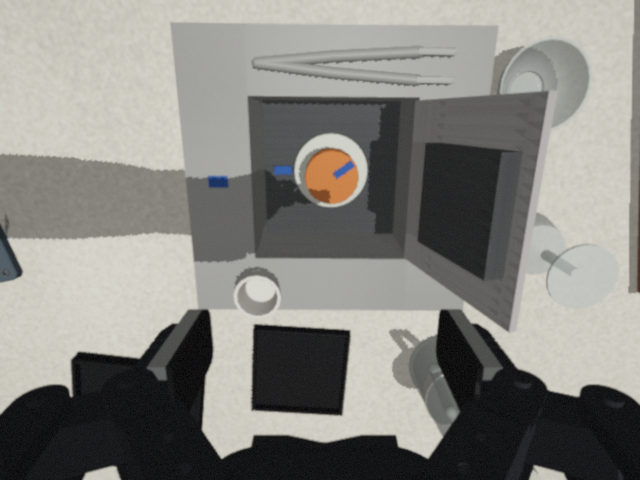

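Run:
```python
from plan import *
s=sense(); g=grab_frame("wrist"); P=cloud(g,s)
for uv in [(302,170),(330,140),(362,160),(355,195),(330,172),(345,185),(298,165)]: print(uv,g["frame"][uv[1],uv[0]],P[uv[1],uv[0]].round(4))
f=g["frame"].astype(int); w=(f.min(2)>140)&(abs(f[...,0]-f[...,2])<30); 
m=np.zeros_like(w); m[125:215,285:375]=True; m&=w
Q=P[m]; print(m.sum(),np.percentile(Q[:,2],[5,50,95]),cv2.minEnclosingCircle(Q[abs(Q[:,2]-np.median(Q[:,2]))<.006][:,:2].astype(np.float32)*1000))
T=(P-s["position"])@s["tool_rot"]*1e3
k=(g["z_map"]>0)&(g["z_map"]<.2)&(T[...,1]>-120)
for a in range(-120,0,6):
    q=k&(T[...,1]>=a)&(T[...,1]<a+6)
    if q.sum()>5: print(a,q.sum(),"x",np.percentile(T[q][:,0],[0,100]).round(1),"z",np.percentile(T[q][:,2],[0,50,100]).round(1))
save(g,"w16",(250,100,450,220),4)
```

```text
(302, 170) [126 127 120] [ 0.5074 -0.0294  0.0199]
(330, 140) [206 208 199] [ 0.5488 -0.0008  0.0208]
(362, 160) [203 204 195] [ 0.5828 -0.0323  0.022 ]
(355, 195) [201 203 193] [ 0.5663 -0.0732  0.0237]
(330, 172) [202 132  76] [ 0.5414 -0.0312  0.0776]
(345, 185) [203 132  77] [ 0.555  -0.0488  0.0777]
(298, 165) [200 202 192] [ 0.504  -0.0221  0.0216]
1451 [0.02007708 0.02179934 0.02339044] ((539.950927734375, -39.65631103515625), 45.37446594238281)
-120 6989 x [-61.3  59.7] z [ 9.5 16.7 18.7]
-114 10182 x [-66.1  63.9] z [ 2.5 11.5 18.7]
-108 5823 x [-70.6  69. ] z [-3.8 11.6 18.1]
-102 12333 x [-74.1  73.1] z [-10.6   4.2  17.2]
-96 5397 x [-74.9  74.4] z [-13.4  11.7  14.7]
-90 1545 x [-70.8  70.9] z [ 5.5 11.9 14.5]
-84 1771 x [-53.3  53.2] z [-3.3  8.6 12.1]
-78 1786 x [-56.9  56.6] z [-10.6   7.2  12.1]
-72 1739 x [-56.4  56.6] z [-11.9   6.9  12. ]
-66 1512 x [-56.4  56.7] z [-11.6   6.9  12.1]
-60 1326 x [-56.6  56.6] z [-11.3   6.9  11.8]
-54 986 x [-55.3  55.1] z [-11.5   6.   11.9]
-48 294 x [-43.4  46.9] z [-10.3   0.   10.5]
```

View pics/w16.png

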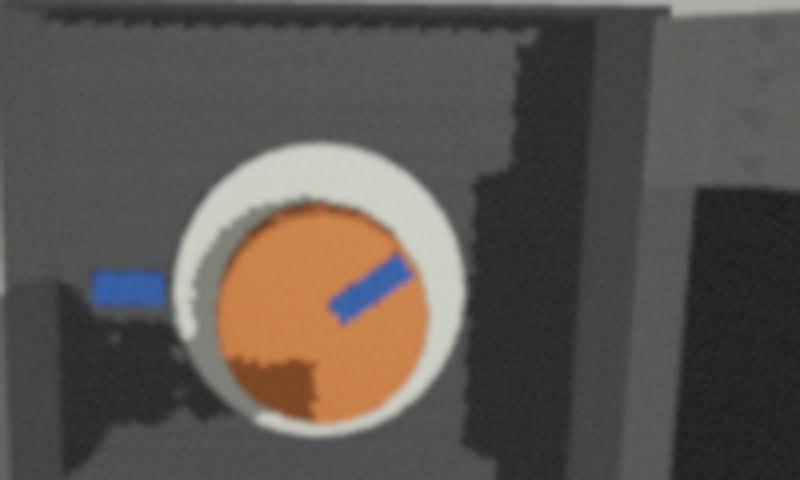

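Run:
```python
from plan import *
s=sense(); print(s["position"],s["dq"].round(2)); json.dump(dict(p=s["position"].tolist(),R=s["tool_rot"].tolist()),open("cmd.json","w"))
c=np.array([.5395,-.0400,0])
for z in (.2,.08,.008): rows([(c+[0,0,z],down(-20.8),100)])
```

```text
[ 0.53057989 -0.04861063  0.34319382] [-2.76  3.45 -1.37 -1.9  -1.24 -0.5 ]
[-0.1, 9.0, 0.3, 6.2, 143.2, 10.0, 100]
[-0.1, 9.0, 0.3, 5.5, 263.2, 9.8, 100]
[-0.1, 9.0, 0.3, 5.2, 335.2, 9.7, 100]
```

Request:
move_arm:
  targets:
    - [0, 5, 0.2, 5, 35, 8, 100]
    - [-0.1, 9, 0.3, 6.2, 70, 10, 100]
    - [-0.1, 9, 0.3, 6.2, 110, 10, 100]
    - [-0.1, 9, 0.3, 6, 150, 10, 100]
    - [-0.1, 9, 0.3, 6, 190, 10, 100]
    - [-0.1, 9, 0.3, 5.8, 225, 9.8, 100]
    - [-0.1, 9, 0.3, 5.5, 255, 9.8, 100]
    - [-0.1, 9, 0.3, 5.5, 263.2, 9.8, 100]

```text
t: 11.55
position: [0.5327, -0.0422, 0.0685]
tool_rot: [[0.932, -0.019, 0.361], [-0.361, 0.004, 0.933], [-0.019, -1.0, -0.003]]
wrist_force: [-1.1, 0.3, -0.4]
finger_gap: 0.0855
```

Run:
```python
from plan import *
commit([-.1,9,.3,5.5,263.2,9.8])
s=sense(); g=grab_frame("wrist"); save(g,"w17"); P=cloud(g,s)
for d in regions_of(g,"cap_center")[:2]:
    m=d["pixels"]; Q=P[m]; t=Q[abs(Q[:,2]-.078)<.006]
    print(d["p"],d["pixel"]); 
    if len(t)>20: print(np.median(t[:,2]),cv2.minEnclosingCircle(t[:,:2].astype(np.float32)*1000))
print(sense()["position"])
```

```text
cmd [ 0.5395 -0.04    0.08  ] meas [ 0.5327 -0.0422  0.0685] rot err deg [-0.21  0.32  1.1 ] q [-11.7   6.1  -5.7  79.3  -0.   99.4] F [-1.1  0.3 -0.4] gap 0.0855 t 11.55
0.71 [322.7, 193.8]
0.07773579807217879 ((540.0455932617188, -39.11823272705078), 117.35994720458984)
0.6 [335.1, 270.0]
0.07782651180219848 ((540.0079956054688, -40.06885528564453), 30.11716651916504)
[ 0.53527733 -0.04267504  0.07278953]
```

View pics/w17.png

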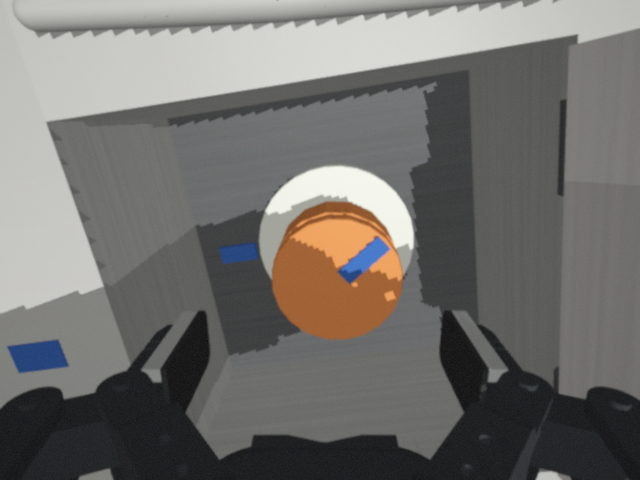

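Request:
move_arm:
  targets:
    - [0, 0, 0, 0, 0, 0, 100]
    - [0, 0, 0, 0, 0, 0, 100]
    - [0, 0, 0, 0, 0, 0, 100]

```text
t: 11.9
position: [0.54, -0.0435, 0.0788]
tool_rot: [[0.933, -0.002, 0.361], [-0.361, 0.0, 0.933], [-0.002, -1.0, -0.001]]
wrist_force: [-0.5, -0.2, 0.3]
finger_gap: 0.0854
```

Run:
```python
from plan import *
commit([0]*6)
s=sense(); json.dump(dict(p=s["position"].tolist(),R=s["tool_rot"].tolist()),open("cmd.json","w"))
c=np.array([.5400,-.0400,0])
for z in (.05,.008): rows([(c+[0,0,z],down(-20.8),100)])
```

```text
cmd [ 0.5395 -0.04    0.08  ] meas [ 0.54   -0.0435  0.0788] rot err deg [-0.05  0.31  0.13] q [-11.7   5.8  -4.9  79.5  -0.   99.5] F [-0.5 -0.2  0.3] gap 0.0854 t 11.9
[0.0, -0.3, -0.1, -1.2, 28.8, 3.3, 100]
[0.0, -0.3, -0.1, -1.1, 70.8, 3.3, 100]
```

Request:
move_arm:
  targets:
    - [0, -0.3, 0, -1.2, 15, 3.3, 100]
    - [0, -0.3, 0, -1.2, 30, 3.3, 100]
    - [0, -0.3, 0, -1.2, 42, 3.3, 100]
    - [0, -0.3, 0, -1.2, 54, 3.3, 100]
    - [0, -0.3, 0, -1.2, 64, 3.3, 100]
    - [0, -0.3, 0, -1.2, 70, 3.3, 100]
    - [0, -0.3, 0, -1.2, 70, 3.3, 100]

```text
t: 12.48
position: [0.5357, -0.0391, 0.0038]
tool_rot: [[0.935, -0.011, 0.356], [-0.356, 0.002, 0.935], [-0.011, -1.0, -0.002]]
wrist_force: [-0.4, 0.6, -0.7]
finger_gap: 0.0855
```

Run:
```python
from plan import *
commit([0,-.3,0,-1.2,70,3.3])
s=sense(); g=grab_frame("wrist"); save(g,"w18")
print(s["position"])
```

```text
cmd [ 0.5399 -0.0399  0.0088] meas [ 0.5357 -0.0391  0.0038] rot err deg [-0.08  0.    0.5 ] q [-11.3   8.1 -11.1  71.5  -0.   99.5] F [-0.4  0.6 -0.7] gap 0.0855 t 12.48
[ 0.53571207 -0.03910394  0.0037812 ]
```

View pics/w18.png

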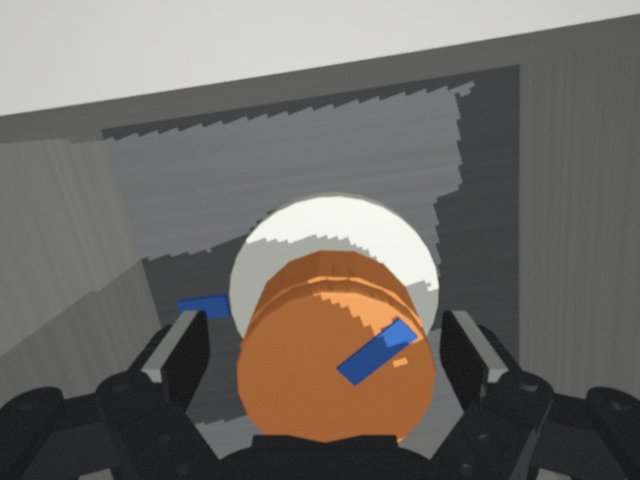

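Request:
move_arm:
  targets:
    - [0, 0, 0, 0, 0, 0, 85]
    - [0, 0, 0, 0, 0, 0, 80]
    - [0, 0, 0, 0, 0, 0, 40]
    - [0, 0, 0, 0, 0, 0, 40]
    - [0, 0, 0, 0, 0, 0, 40]
    - [0, 0, 0, 0, 0, 0, 40]
  squeeze: 30

```text
t: 13.03
position: [0.538, -0.0395, 0.0065]
tool_rot: [[0.935, -0.006, 0.356], [-0.356, 0.001, 0.935], [-0.006, -1.0, -0.001]]
wrist_force: [-0.3, -0.4, 2.5]
finger_gap: 0.0597
```

Run:
```python
from plan import *
commit([0]*6)
s=sense(); g=grab_frame("wrist"); save(g,"w19"); P=cloud(g,s)
f=g["frame"].astype(int); b=(f[...,2]>f[...,0]+30)&(f[...,2]>f[...,1]+25)
n,l,st,cc=cv2.connectedComponentsWithStats(b.astype(np.uint8))
for i in range(1,n):
    if st[i,4]>40:
        q=P[l==i]; c=np.array([.54,-.04]); m=np.median(q,0)
        d=np.linalg.svd(q[:,:2]-q[:,:2].mean(0))[2][0]; 
        print("blue",cc[i],st[i,4],m, "mark ang hinge",np.degrees(np.arctan2(d[1],d[0]))-YAW,"pos ang",np.degrees(np.arctan2(*(m[:2]-c)[::-1]))-YAW)
```

```text
cmd [ 0.5399 -0.0399  0.0088] meas [ 0.538  -0.0395  0.0065] rot err deg [-0.04 -0.    0.21] q [-11.3   8.  -10.9  71.5  -0.   99.5] F [-0.3 -0.4  2.5] gap 0.0597 t 13.03
blue [198.72796935 305.4664751 ] 1044 [ 0.48093503 -0.02604779  0.01469282] mark ang hinge -151.35574191798443 pos ang 179.10933544540111
blue [365.03476071 347.43123426] 1985 [ 0.5537179  -0.03305787  0.07911815] mark ang hinge -135.6895874951066 pos ang 39.242327086271196
```

View pics/w19.png

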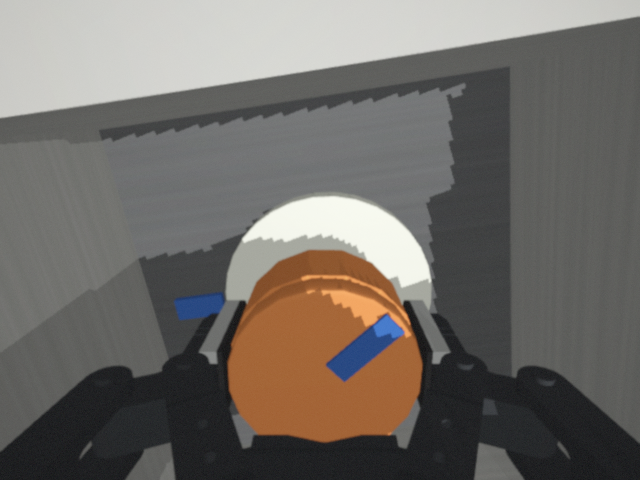

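Request:
move_arm:
  targets:
    - [0, -4, 0, 0, 0, 0, 40]
    - [0, -10, 0, 0, 0, 0, 40]
    - [0, -16, 0, 0, 0, 0, 40]
    - [0, -22, 0, 0, 0, 0, 40]
    - [0, -28, 0, 0, 0, 0, 40]
    - [0, -34, 0, 0, 0, 0, 40]
    - [0, -40, 0, 0, 0, 0, 40]
    - [0, -46, 0, 0, 0, 0, 40]

```text
t: 13.75
position: [0.5383, -0.0401, 0.0066]
tool_rot: [[0.903, -0.005, -0.429], [0.429, -0.0, 0.903], [-0.005, -1.0, 0.002]]
wrist_force: [1.5, -1.8, 2.9]
finger_gap: 0.0594
```

```bash
cat >> plan.py <<'E'
def mark(c=(.54,-.04),zt=.078,name=None):
    s=sense(); g=grab_frame("wrist"); P=cloud(g,s)
    if name: save(g,name)
    f=g["frame"].astype(int); b=(f[...,2]>f[...,0]+30)&(f[...,2]>f[...,1]+25)
    n,l,st,cc=cv2.connectedComponentsWithStats(b.astype(np.uint8))
    for i in range(1,n):
        if st[i,4]>40:
            q=P[l==i]; m=np.median(q,0); d=np.linalg.svd(q[:,:2]-q[:,:2].mean(0))[2][0]
            print("blue",cc[i].round(),st[i,4],m.round(4), "line",(np.degrees(np.arctan2(d[1],d[0]))-YAW)%180,"pos",(np.degrees(np.arctan2(*(m[:2]-c)[::-1]))-YAW)%360)
E
python3 - <<'E'
from plan import *
commit([0,-46,0,0,0,0]); mark(name="w20")
E
```

```text
cmd [ 0.5399 -0.0399  0.0088] meas [ 0.5383 -0.0401  0.0066] rot err deg [ 0.05 -0.27  0.17] q [-11.3   8.  -10.9  71.4  -0.1  53.2] F [ 1.5 -1.8  2.9] gap 0.0594 t 13.75
blue [217. 211.] 1331 [ 0.4811 -0.0265  0.0148] line 14.743413006473556 pos 179.45521932355328
blue [365. 347.] 1984 [ 0.5444 -0.0245  0.0792] line 95.64645687067674 pos 86.48637023212456
```

View pics/w20.png

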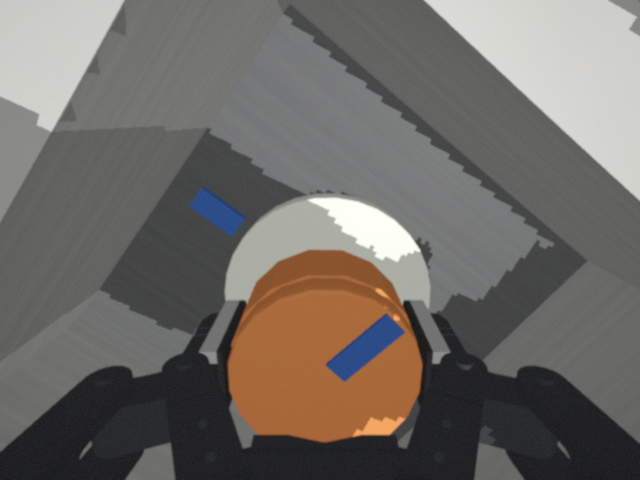

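Request:
move_arm:
  targets:
    - [0, -5, 0, 0, 0, 0, 40]
    - [0, -11, 0, 0, 0, 0, 40]
    - [0, -17, 0, 0, 0, 0, 40]
    - [0, -23, 0, 0, 0, 0, 40]
    - [0, -29, 0, 0, 0, 0, 40]
    - [0, -35, 0, 0, 0, 0, 40]
    - [0, -41, 0, 0, 0, 0, 40]
    - [0, -47, 0, 0, 0, 0, 40]

```text
t: 14.47
position: [0.5383, -0.0397, 0.0064]
tool_rot: [[0.304, -0.005, -0.953], [0.953, 0.001, 0.304], [-0.001, -1.0, 0.005]]
wrist_force: [1.7, -0.8, 2.6]
finger_gap: 0.0598
```

Request:
move_arm:
  targets:
    - [0, -6, 0, 0, 0, 0, 40]
    - [0, -12, 0, 0, 0, 0, 40]
    - [0, -18, 0, 0, 0, 0, 40]
    - [0, -24, 0, 0, 0, 0, 40]
    - [0, -30, 0, 0, 0, 0, 40]
    - [0, -36, 0, 0, 0, 0, 40]
    - [0, -40, 0, 0, 0, 0, 40]
    - [0, -40, 0, 0, 0, 0, 40]

```text
t: 15.13
position: [0.538, -0.0392, 0.0063]
tool_rot: [[-0.377, -0.006, -0.926], [0.926, 0.002, -0.377], [0.004, -1.0, 0.005]]
wrist_force: [0.4, 0.9, 3.2]
finger_gap: 0.0596
```

Run:
```python
from plan import *
commit([0,-47,0,0,0,0]);commit([0,-40,0,0,0,0]); mark(name="w21")
```

```text
cmd [ 0.5399 -0.0399  0.0088] meas [ 0.538  -0.0392  0.0063] rot err deg [  0.21 -39.97  -0.09] q [-11.3   8.  -10.9  71.5   0.  -33.4] F [0.4 0.9 3.2] gap 0.0596 t 15.13
cmd [ 0.5399 -0.0399  0.0088] meas [ 0.538  -0.0392  0.0063] rot err deg [ 0.16  0.03 -0.15] q [-11.3   8.  -10.9  71.5   0.  -33.4] F [0.4 0.9 3.2] gap 0.0596 t 15.13
blue [402. 184.] 1385 [ 0.4808 -0.0272  0.0148] line 0.09810500042456205 pos 180.23484278229736
blue [365. 347.] 1988 [ 0.5232 -0.0326  0.0792] line 171.28065709897876 pos 168.68108206780406
```

View pics/w21.png

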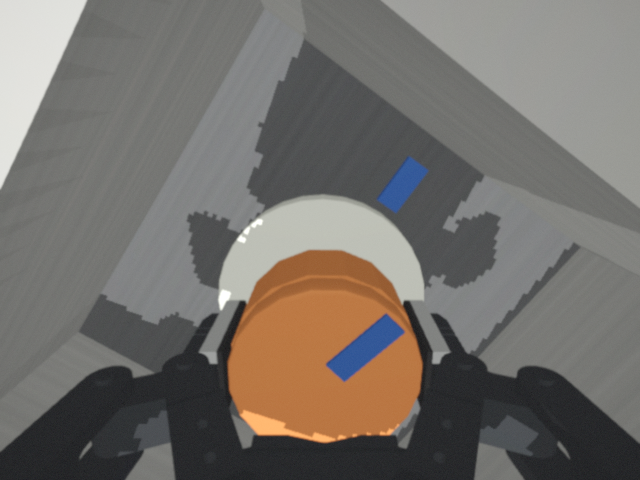

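Request:
move_arm:
  targets:
    - [0, -4, 0, 0, 0, 0, 40]
    - [0, -8, 0, 0, 0, 0, 40]
    - [0, -10.5, 0, 0, 0, 0, 40]
    - [0, -10.5, 0, 0, 0, 0, 40]
    - [0, -10.5, 0, 0, 0, 0, 40]

```text
t: 15.6
position: [0.5381, -0.0393, 0.0063]
tool_rot: [[-0.537, -0.006, -0.843], [0.843, 0.001, -0.537], [0.004, -1.0, 0.004]]
wrist_force: [3.4, -0.6, 5.1]
finger_gap: 0.0594
```

Run:
```python
from plan import *
commit([0,-10.5,0,0,0,0]); mark(name="w22"); print(sense()["torque"])
```

```text
cmd [ 0.5399 -0.0399  0.0088] meas [ 0.5381 -0.0393  0.0063] rot err deg [ 0.13  0.16 -0.16] q [-11.3   8.  -10.9  71.5   0.  -43.8] F [ 3.4 -0.6  5.1] gap 0.0594 t 15.6
blue [420. 200.] 1341 [ 0.4808 -0.0274  0.0149] line 179.41727337452488 pos 180.35541386642842
blue [365. 347.] 1986 [ 0.5223 -0.0356  0.0792] line 9.510452406339994 pos 178.39994362345536
[ 0.19811716 -0.43423037 -0.00349267]
```

View pics/w22.png

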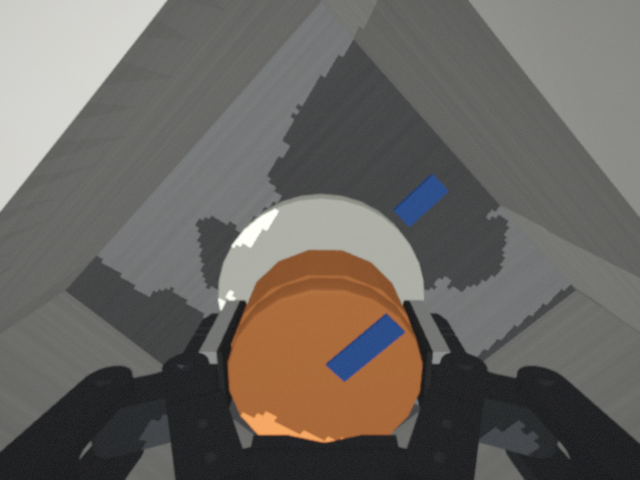

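Request:
move_arm:
  targets:
    - [0, 0, 0, 0, -2, 0, 40]
    - [0, 0, 0, 0, -4, 0, 40]
    - [0, 0, 0, 0, -7, 0, 40]
    - [0, 0, 0, 0, -10, 0, 40]
    - [0, 0, 0, 0, -10, 0, 40]
  squeeze: 40

```text
t: 16.07
position: [0.5375, -0.0397, 0.0151]
tool_rot: [[-0.539, -0.008, -0.843], [0.843, 0.001, -0.539], [0.005, -1.0, 0.006]]
wrist_force: [4.8, -1.4, -1.8]
finger_gap: 0.0594
```

Run:
```python
from plan import *
commit([0,0,0,0,-10,0]); mark(name="w23")
```

```text
cmd [ 0.5399 -0.0399  0.0188] meas [ 0.5375 -0.0397  0.0151] rot err deg [ 0.23  0.07 -0.18] q [-11.3   7.7 -10.2  72.5  -0.  -43.9] F [ 4.8 -1.4 -1.8] gap 0.0594 t 16.07
blue [416. 197.] 1218 [ 0.4808 -0.0274  0.0149] line 172.4534173690629 pos 180.35941353375523
blue [365. 347.] 1983 [ 0.5219 -0.036   0.0879] line 17.46679337028462 pos 180.02161052504886
```

Request:
move_arm:
  targets:
    - [0, 0, 0, 0, -10, 0, 40]
    - [0, 0, 0, 0, -25, 0, 40]
    - [0, 0, 0, 0, -45, 0, 40]
    - [0, 0, 0, 0, -70, 0, 40]
    - [0, 0, 0, 0, -95, 0, 40]
    - [0, 0, 0, 0, -120, 0, 40]
    - [0, 0, 0, 0, -140, 0, 40]
    - [0, 0, 0, 0, -150, 0, 40]

```text
t: 16.78
position: [0.5377, -0.0395, 0.1676]
tool_rot: [[-0.539, -0.008, -0.842], [0.842, 0.001, -0.539], [0.005, -1.0, 0.006]]
wrist_force: [0.2, -0.9, -0.3]
finger_gap: 0.0593
```

Run:
```python
from plan import *
commit([0,0,0,0,-150,0]); mark(name="w24")
p,M=load()
rows([((.432,-.324,.165),M,40)])
g=grab_frame("scene"); save(g,"s24",(120,60,420,320),2.3)
d=regions_of(g,"tray_in"); P=cloud(g)
for e in d[:3]:
    Q=onplane(g,np.argwhere(e["pixels"])[:,::-1],.012); print(e["p"],e["pixel"],cv2.minAreaRect(Q[:,:2].astype(np.float32)*1000))
```

```text
cmd [ 0.5403 -0.04    0.1688] meas [ 0.5377 -0.0395  0.1676] rot err deg [ 0.25  0.02 -0.22] q [-11.3   5.1   4.5  89.9  -0.  -43.9] F [ 0.2 -0.9 -0.3] gap 0.0593 t 16.78
blue [471. 105.] 800 [ 0.4255 -0.0147  0.1104] line 161.3654237406642 pos 179.92967688959106
blue [374. 161.] 358 [ 0.4807 -0.0271  0.0149] line 177.56027044927976 pos 180.11907886414815
blue [365. 347.] 1959 [ 0.5222 -0.0357  0.2405] line 9.860696573847212 pos 178.88194058074038
[0.0, 0.0, 0.0, -180.7, 3.9, 244.4, 40]
0.7 [208.1, 239.7] ((435.8303527832031, -323.9626770019531), (151.75820922851562, 154.72752380371094), 73.5643081665039)
0.66 [221.4, 183.2] ((177.82705688476562, -345.06005859375), (203.2760467529297, 208.57699584960938), 69.5511474609375)
```

View pics/s24.png

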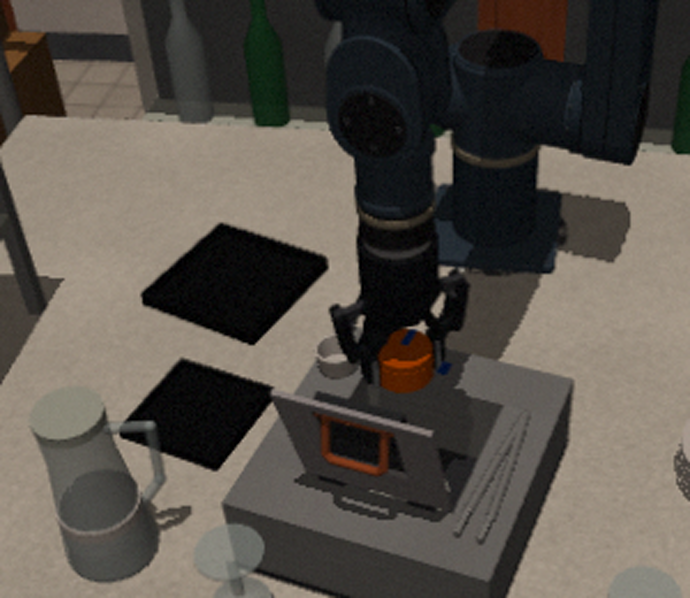

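View pics/w24.png

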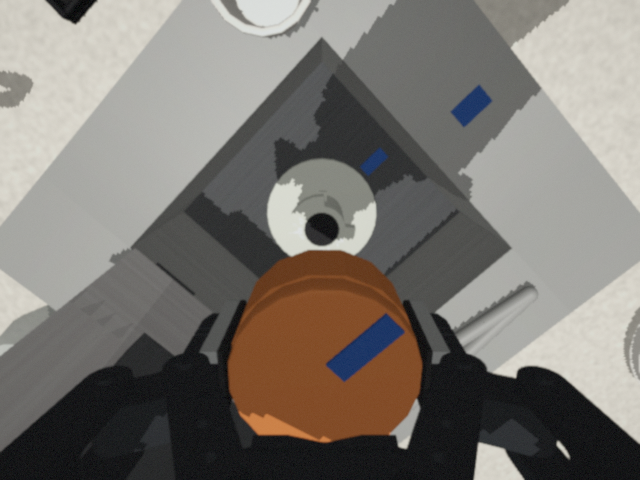

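Request:
move_arm:
  targets:
    - [0, 0, 0, -15, 0, 20, 40]
    - [0, 0, 0, -38, 0, 51, 40]
    - [0, 0, 0, -62, 0, 84, 40]
    - [0, 0, 0, -86, 0, 116, 40]
    - [0, 0, 0, -110, 0, 149, 40]
    - [0, 0, 0, -134, 0, 181, 40]
    - [0, 0, 0, -158, 0, 214, 40]
    - [0, 0, 0, -174, 0, 235, 40]

```text
t: 17.6
position: [0.4311, -0.3147, 0.1628]
tool_rot: [[-0.537, -0.013, -0.843], [0.843, 0.004, -0.537], [0.01, -1.0, 0.009]]
wrist_force: [0.5, 0.5, -0.8]
finger_gap: 0.0594
```

Run:
```python
from plan import *
commit([0,0,0,-174,0,235])
s=sense(); g=grab_frame("wrist"); save(g,"w25")
g=grab_frame("top"); save(g,"t25",(240,100,540,400),2); P=cloud(g)
v=(g["frame"].max(2)<45); 
d=regions_of(g,"tray_in")
for e in d[:3]:
    Q=onplane(g,np.argwhere(e["pixels"])[:,::-1],.012); print(e["p"],e["pixel"],cv2.minAreaRect(Q[:,:2].astype(np.float32)*1000))
```

```text
cmd [ 0.4363 -0.3133  0.1689] meas [ 0.4311 -0.3147  0.1628] rot err deg [ 0.39  0.15 -0.51] q [-43.1   4.6   3.4  89.5  -0.3 -75.6] F [ 0.5  0.5 -0.8] gap 0.0594 t 17.6
0.87 [449.8, 258.8] ((432.38775634765625, -323.2310791015625), (143.36773681640625, 141.2018585205078), 73.66326904296875)
```

View pics/w25.png

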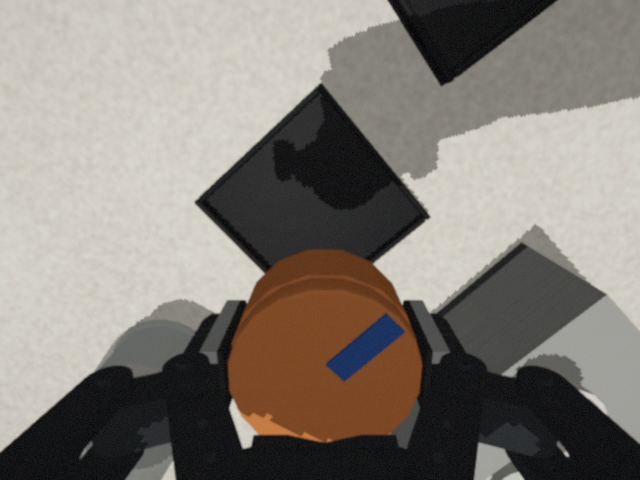

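View pics/t25.png

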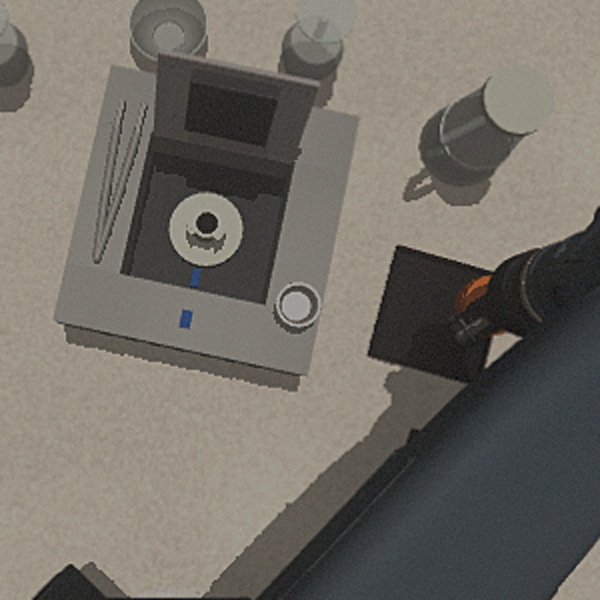

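Request:
move_arm:
  targets:
    - [0, 0, 0, -6.1, 15, 8.4, 40]
    - [0, 0, 0, -6.1, 40, 8.4, 40]
    - [0, 0, 0, -6.1, 70, 8.4, 40]
    - [0, 0, 0, -6.1, 100, 8.4, 40]
    - [0, 0, 0, -6.1, 130, 8.4, 40]
    - [0, 0, 0, -6.1, 155, 8.4, 40]
    - [0, 0, 0, -6.1, 170, 8.4, 40]
    - [0, 0, 0, -6.1, 170, 8.4, 40]

```text
t: 18.42
position: [0.4253, -0.3165, -0.0106]
tool_rot: [[-0.541, -0.017, -0.841], [0.841, 0.011, -0.541], [0.018, -1.0, 0.009]]
wrist_force: [-1.5, 0.7, -0.5]
finger_gap: 0.0593
```

Request:
move_arm:
  targets:
    - [0, 0, 0, 0, 5, 0, 40]
    - [0, 0, 0, 0, 10, 0, 40]
    - [0, 0, 0, 0, 10, 0, 40]
    - [0, 0, 0, 0, 10, 0, 40]

```text
t: 18.75
position: [0.4299, -0.3226, -0.013]
tool_rot: [[-0.54, -0.007, -0.842], [0.842, 0.0, -0.54], [0.004, -1.0, 0.006]]
wrist_force: [0.1, -0.0, -0.7]
finger_gap: 0.0594
```

Run:
```python
from plan import *
commit([0,0,0,-6.1,170,8.4]);commit([0,0,0,0,10,0])
s=sense(); g=grab_frame("wrist"); save(g,"w26"); P=cloud(g,s)
print(np.median(P[150:190,250:280].reshape(-1,3),0))
mark(c=(.4325,-.323))
for uv in [(230,120),(300,200),(330,170),(350,120)]: print(P[uv[1],uv[0]])
g=grab_frame("scene"); save(g,"s26",(120,160,320,310),4)
```

```text
cmd [ 0.4321 -0.3229 -0.0011] meas [ 0.4299 -0.3226 -0.013 ] rot err deg [ 0.21 -0.02 -0.14] q [-43.9   8.5 -12.6  69.2  -0.3 -76.5] F [ 0.1 -0.  -0.7] gap 0.0594 t 18.75
cmd [ 0.4321 -0.3229 -0.0111] meas [ 0.4299 -0.3226 -0.013 ] rot err deg [ 0.21 -0.02 -0.14] q [-43.9   8.5 -12.6  69.2  -0.3 -76.5] F [ 0.1 -0.  -0.7] gap 0.0594 t 18.75
[ 0.395556   -0.37231459  0.00495759]
blue [365. 347.] 1951 [ 0.4144 -0.319   0.0601] line 11.465810307823809 pos 180.0826707619792
[ 0.38730515 -0.39355161 -0.0007395 ]
[ 0.39822621 -0.35436818  0.005721  ]
[ 0.38189571 -0.35069949  0.00501628]
[ 0.36215395 -0.35454322  0.00542124]
```

View pics/w26.png

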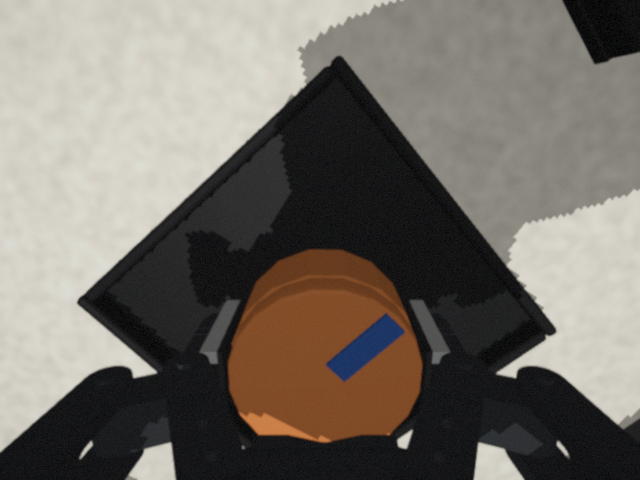

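View pics/s26.png

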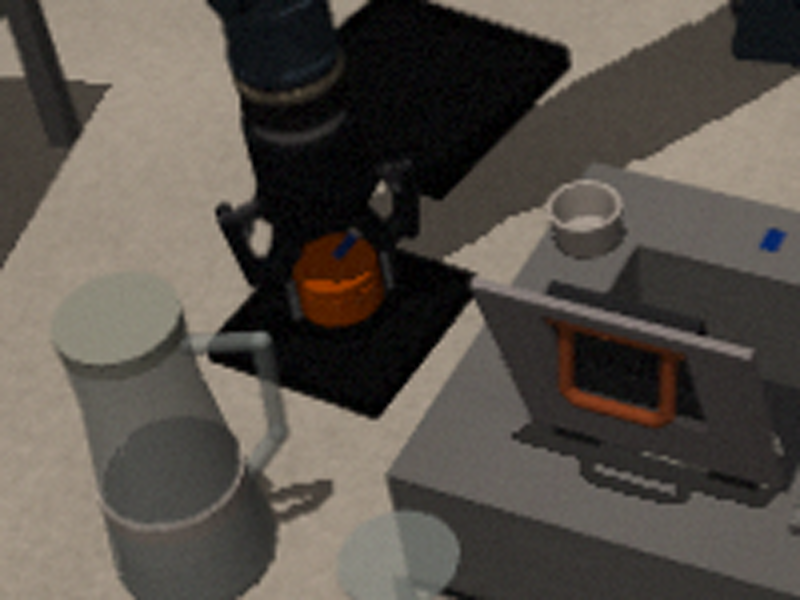

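Request:
move_arm:
  targets:
    - [0, 0, 0, 0, 5, 0, 40]
    - [0, 0, 0, 0, 10, 0, 40]
    - [0, 0, 0, 0, 14, 0, 40]
    - [0, 0, 0, 0, 16.5, 0, 40]
    - [0, 0, 0, 0, 17.5, 0, 40]
    - [0, 0, 0, 0, 17.5, 0, 40]
    - [0, 0, 0, 0, 17.5, 0, 40]

```text
t: 19.48
position: [0.4287, -0.3219, -0.0312]
tool_rot: [[-0.54, -0.009, -0.842], [0.842, 0.002, -0.54], [0.006, -1.0, 0.006]]
wrist_force: [-1.8, 1.9, 4.4]
finger_gap: 0.0593
```

Run:
```python
from plan import *
commit([0,0,0,0,17.5,0]); mark(c=(.4325,-.323),name="w27")
```

```text
cmd [ 0.4321 -0.3229 -0.0286] meas [ 0.4287 -0.3219 -0.0312] rot err deg [ 0.25 -0.   -0.27] q [-43.9   9.4 -13.8  67.2  -0.3 -76.6] F [-1.8  1.9  4.4] gap 0.0593 t 19.48
blue [365. 347.] 1954 [ 0.413  -0.3182  0.0417] line 18.076604550501504 pos 178.60169523022182
```

Request:
move_arm:
  targets:
    - [0, 0, 0, 0, 0.7, 0, 40]
    - [0, 0, 0, 0, 0.7, 0, 40]
    - [0, 0, 0, 0, 0.7, 0, 40]
    - [0, 0, 0, 0, 0.7, 0, 40]

```text
t: 19.87
position: [0.4287, -0.322, -0.0312]
tool_rot: [[-0.54, -0.009, -0.842], [0.842, 0.002, -0.54], [0.006, -1.0, 0.006]]
wrist_force: [-3.8, 2.3, 7.7]
finger_gap: 0.0593
```

Request:
move_arm:
  targets:
    - [0, 0, 0, 0, 0, 0, 74]
    - [0, 0, 0, 0, 0, 0, 78]
    - [0, 0, 0, 0, 0, 0, 82]
    - [0, 0, 0, 0, 0, 0, 86]
    - [0, 0, 0, 0, 0, 0, 86]
    - [0, 0, 0, 0, 0, 0, 86]

```text
t: 20.37
position: [0.429, -0.3222, -0.0325]
tool_rot: [[-0.54, -0.008, -0.842], [0.842, 0.002, -0.54], [0.006, -1.0, 0.006]]
wrist_force: [-0.2, 0.9, 0.9]
finger_gap: 0.0735
```

Run:
```python
from plan import *
commit([0,0,0,0,.7,0]); mark(c=(.4325,-.323),name="w28")
```

```text
cmd [ 0.4321 -0.3229 -0.0293] meas [ 0.429  -0.3222 -0.0325] rot err deg [ 0.24 -0.   -0.25] q [-43.9   9.5 -13.8  67.1  -0.3 -76.6] F [-0.2  0.9  0.9] gap 0.0735 t 20.37
blue [364. 347.] 1955 [ 0.4135 -0.3186  0.0401] line 11.302713926721944 pos 179.32140829306636
```

View pics/w28.png

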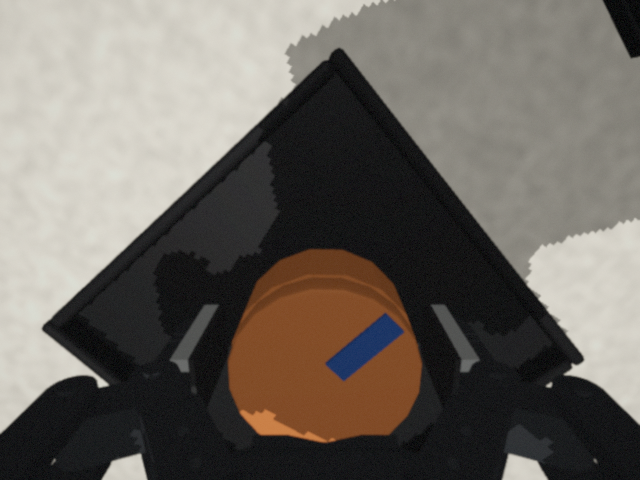

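Released; the cap stands in the tray with clearance at both pads. Straight up.

Request:
move_arm:
  targets:
    - [0, 0, 0, 0, -6, 0, 86]
    - [0, 0, 0, 0, -18, 0, 86]
    - [0, 0, 0, 0, -38, 0, 86]
    - [0, 0, 0, 0, -65, 0, 86]
    - [0, 0, 0, 0, -95, 0, 86]
    - [0, 0, 0, 0, -130, 0, 86]
    - [0, 0, 0, 0, -165, 0, 86]
    - [0, 0, 0, 0, -200, 0, 86]

```text
t: 21.08
position: [0.4306, -0.3225, 0.1709]
tool_rot: [[-0.54, -0.007, -0.842], [0.842, 0.0, -0.54], [0.004, -1.0, 0.006]]
wrist_force: [1.1, -0.7, 0.0]
finger_gap: 0.0732
```

Request:
move_arm:
  targets:
    - [0, 0, 0, 0, -20, 20, 86]
    - [0, 0, 0, 0, -40, 50, 86]
    - [0, 0, 0, 0, -50, 80, 86]
    - [0, 0, 0, 0, -50, 110, 86]
    - [0, 0, 0, 0, -50, 120, 86]
    - [0, 0, 0, 0, -50, 120, 86]
    - [0, 0, 0, 0, -50, 120, 86]

```text
t: 21.67
position: [0.3301, -0.3873, 0.2191]
tool_rot: [[-0.539, -0.007, -0.843], [0.843, 0.001, -0.539], [0.005, -1.0, 0.005]]
wrist_force: [0.2, 0.1, -1.2]
finger_gap: 0.0734
```

Run:
```python
from plan import *
s=sense(); print(s["t"],s["position"],s["wrist_force"])
g=grab_frame("wrist"); save(g,"w29")
g=grab_frame("scene"); save(g,"s29"); hang(g); P=cloud(g)
d=regions_of(g,"cap_center")
for e in d[:2]: print(e["p"],e["pixel"],np.percentile(P[e["pixels"]],[2,50,98],axis=0).round(3).tolist())
g=grab_frame("top"); save(g,"t29")
```

```text
21.6667 [ 0.33011188 -0.38727412  0.21908754] [ 0.17220974  0.14968788 -1.24830345]
n 762
15 99 [ 4.   5.8  7.5  8.9 10.3] 25.0
35 101 [10.1 11.8 13.4 14.6 15.8] 45.6
55 91 [16.2 17.7 19.2 20.2 21.8] 65.6
75 112 [21.3 22.9 24.3 25.5 27.6] 84.8
95 128 [27.5 29.  30.2 31.6 32.9] 105.0
115 128 [32.9 34.8 35.9 37.6 38.7] 125.0
135 103 [30.6 40.  40.8 42.1 43.5] 142.6
0.57 [205.9, 231.9] [[0.404, -0.347, 0.008], [0.442, -0.319, 0.038], [0.461, -0.294, 0.043]]
0.41 [299.9, 354.0] [[0.744, -0.041, 0.003], [0.775, 0.0, 0.025], [0.835, 0.048, 0.052]]
```

View pics/s29.png

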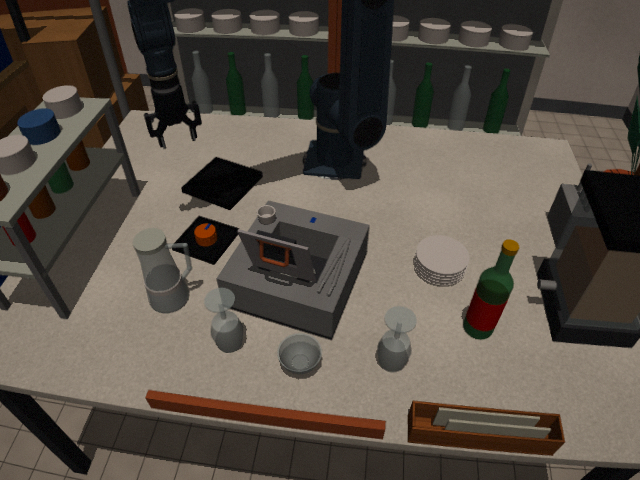

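View pics/t29.png

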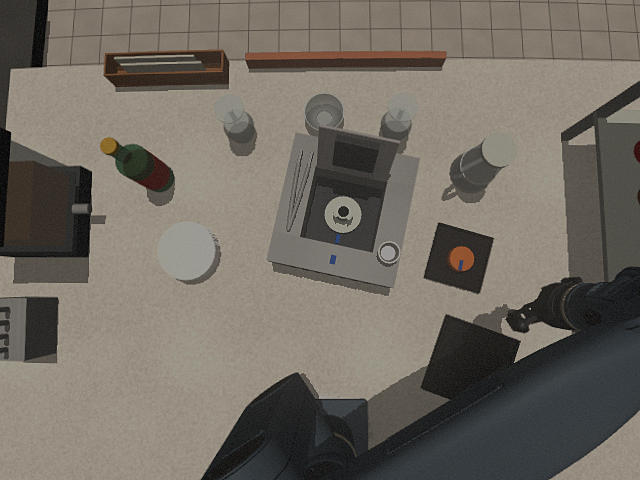

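```bash
python3 -c "
from rig import *
print(close_job())"
```

```text
the job is handed in; nothing more can be done
None
```

The job is handed in at about 22 s of the 67 s allowed. I flipped the ring up and used it to lift the hatch past upright to its stop. I then unscrewed the cap about 144° anticlockwise in one grip, until the blue marks lined up, lifted it off and set it down in the smaller black tray.

**Last checks:**
- **Hatch:** it rests at about 106° (1.85 rad), fully open.
- **Cap:** it stands upright in the middle of the smaller tray, top about 39 mm above the counter. The force was about 8 N when it was set down.
- **Other things:** the tongs, dish, plates, glasses, bowl, bottle and carafe look unmoved in the top and scene pictures. I compared these by eye only. The gripper is clear of everything.

**What disagreed or went wrong:**
- **Fingertips:** they measured about 34 mm (shut) to 46 mm (open) short of the reported TCP. My first close on the ring bar missed because of this, and I corrected for it from the depth pictures.
- **Ring bar:** it slowly slid down in the grip during the lift. It came free somewhere between 94.5°, already past upright, and the stop, so the hatch went the last few degrees on its own.

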